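# Close the wiring bays of an operator panel in the rework frame

## Robot

A 6-joint arm with a two-finger parallel gripper is mounted at the origin on a cart in front of the work surface, level with it; the furniture and walls round the work are solid. World frame = base frame: x ahead of the robot, y to its left, z up, the work surface at z = 0. Lengths are in mm, angles in degrees, forces in N, time in s.
With the tool pointing down it reaches from about 350 to 850 mm from the base axis. Payload 8.1 kg.
Tool frame: the origin (TCP) lies between the finger pads; the fingertips stand ahead of it and the grasp point (between the pads) lies 2 mm behind it (nose_length is the z of the fingertips in the tool frame, in mm); z points along the fingers, y is the direction in which the jaws open and shut (so a half turn about z gives the same grasp; the last joint's range is limited). The gripper opens to 85 mm and grips with 20 to 120 N. Pads are 22 mm wide; open, the fingers measure 114 mm over their backs; the gripper's body (76 mm by 85 mm) begins 54 mm behind the grasp point. The pads swing forward as they close: fully open they stand 13 mm farther back than shut.
Start: joints at [67.93, 7.471, 85.268, -0, 87.261, -4.893], TCP at [177.176, 573.249, 219.192] pointing down, gripper open.
Joint ranges: [-169.43, 169.43], [-51.17, 129.36], [1.28, 143.12], [-76.62, 256.62], [0, 156.53], [-152.29, 152.29]. Speed limits (degrees/s): [136.94, 136.94, 159.86, 180, 180, 180].

## Interface

Orientations are given as [roll, pitch, yaw] about the fixed x, y, z axes, in that order (R = Rz(yaw) Ry(pitch) Rx(roll)).
In Python, from bench import * gives the robot as it stands.
- The arm moves only by the tool jog_arm, never from a script. Its argument "plan" is a list of rows, each a list of 3 entries, a list of its own where there are three numbers: the turn, a rotation vector about the tool's x, y, z in degrees, then the shift along the tool's x, y, z in m, then the gripper's target within -1 to 1 (fully open at 1, half-way at 0, shut at -1). A call has 1 to 12 rows; each row is the pose to reach, as a shift and turn from the pose commanded when the call began, along the tool's axes at that moment; what a row does not reach only later rows make up. A row lasts 1/8 s, in which the tool goes at most 62.5 mm and 10.7 degrees, less where a joint would pass 70% of its speed; a pose out of reach is approached as far as the arm can. A call with a gripper value outside its range is refused whole. The fingers move at their own pace and stop on an object; "force" is the grip in N (left out, the last holds). Time passes only in rows, so rows that repeat a pose let the fingers close. It gives the time, the measured TCP pose, the force and the opening at its end, in the units of the state.
- sense(): the state, without advancing time (a new reading comes with each control period).
- snapshot(name): name is "side" or "top" or "wrist"; returns (picture, depth): 400x640x3 uint8, blue, green, red; 400x640 float32, mm along the optical axis (not along the pixel's ray), 0 where there is no reading.
- camera_info(name): a dict with "fov_y" (degrees; the focal length in pixels is half the picture's height over the tangent of half this angle, whatever the lens; pixels are square), "cx", "cy" (the principal point, pixels), "origin" and "orientation" of the camera in the world. Camera axes: x right, y down, z forward; pixel columns grow to the right and rows downward; lengths in mm; the calibration is good to about 2 mm. A picture is of the moment at which its call begins: read the wrist's pose just before it. camera_info takes no time and is no camera call; for the wrist camera it gives the pose at the moment of the call.
- hand_in(): hands the job in, once; it reports no verdict.
The state is a dict: "time": time; "joint_pos": joint angles; "qd": joint speeds; "joint_efforts": joint torques, N m; "tool_pos": TCP position; "tcp_rot": TCP orientation; "ft_force": force on the tool from outside, world axes, zero at the start; "wrist_torque": the same for the moment, N m; "finger_gap": finger opening in mm.
Only numpy, scipy, OpenCV 4.12 (cv2) and the standard library are available. Lean on these libraries where they do the work, as an engineer would, in place of code of your own. Each camera call takes 0.05 s, during which the arm holds its last target.

## Task

The operator panel is clamped in the rework frame with its front up and the frame unlocked. Crank the panel over so its back is up and lock it with the red wing knob; then put every loose cover that lies on the bench on a wiring bay of its own and press it down until it has clicked home at both ends, level and flush (any cover fits any bay; a bay without a cover stays open). Then unlock, crank the panel back to front up, lock it again, and leave the screwdriver on the bench where it lies.

Things in the scene. Friction and masses are not known exactly. Their poses are not given: they have to be found in the camera images.
- frame: rework frame, fixed to the bench, 150 x 316 mm over its feet (420 mm with crank and lock), 213 mm high: two uprights (to 134 mm high) on feet joined by two tie bars carry the panel on a level axis 110 mm above the bench. Origin under its middle on the bench; x away from the robot, y along the turning axis to the left, z up; turned a little about z from start to start
- panel (a joint): turn of the panel about the frame's y axis: 0 = front (dark plate with display and buttons) up, 3.14 = back (green board with three grey bays) up; stops at both ends. Stays where it is left (stiff, about 0.22 N m: some 5 N at the crank). The panel is 108 x 240 mm; its swing clears the bench
- lock (a joint): turn of the red wing knob: 0 = unlocked, 1.35 = locked (stop); grows clockwise seen from above; about 0.1 to 0.15 N m. Its cam drives a bolt into a V notch of the index disc on the shaft; notches only at panel 0 and 3.14, catching within about 0.06 rad; elsewhere the knob stops at about 0.25. Stays where it is left
- lock_grip (a point): centre of the red knob's upright wing (54 mm long, 13 mm thick, 26 mm high), on its vertical axis at the left (+y) end of the frame, 201 mm above the bench. Its x axis points along the wing (grip across y), z up; when unlocked (0) the wing lies along the frame's x. Under the wing (lower edge 187 mm above the bench) are only its 11 mm stem and, 15 mm lower, the housing (top at 172 mm)
- crank_handle (a point): middle of the black crank handle at the right (-y) end of the frame: a free-spinning round grip of 18 mm diameter, 66 mm long along the frame's y. Turns with the panel on a circle of 50 mm radius about the axis (axis height 110 mm): at panel 0 it is 50 mm nearer the robot than the axis and level with it, at 1.57 right above it, at 3.14 50 mm beyond it. The crank arm lies on the side towards the panel
- panel_axis (a point): point on the turning axis at the middle of the panel, 110 mm above the bench; its axes are the panel's (z out of its front)
- bay_1 (a point): seat of a cover on the right-hand (-y) of three equal open wiring bays on the panel's back: where a cover's centre lies once clicked home, 1 mm outside the rim. Panel axes: z out of the panel's FRONT, so out of the bay is -z; y along the turning axis, x across. Opening 74 (x) x 40 (y) mm, walls 4 mm, 22 mm clear depth. A cover's length goes along x, hood outward, either way round
- bay_2 (a point): the same for the middle bay, 76 mm from its neighbours. Each bay has two black sprung snap catches, one at each x end (at x = +-43 mm, 34 mm wide), sloped inside, 15 mm higher than the rim, out to x = +-49 mm. A cover set down rests on their slopes about 10 mm too high, its plug 8 mm in the opening, until pressed
- bay_3 (a point): the same for the left-hand (+y) bay, next to the lock. A cover clicks under the catches at about 4 to 10 N an end (12 to 15 N is plenty), pressed on the hood in the middle or over one end and then the other; an end not yet clicked stands 5 to 14 mm too high. Clicked covers hold upside down
- cover_1_mid (a point): loose grey clip cover lying hood up; some covers are absent (None) in some starts. This point is its centre, 19 mm above its underside; x along its 86 mm length, y across its 48 mm width (grip across y), z up through the hood; the same after a half turn about z. 60 g, 38 mm high: from below a plug 18 mm high, a flange 4 mm thick, a hood 16 mm high (more under cover_2)
- cover_2_mid (a point): second loose cover, same as cover_1 (centre, axes). Plug 71.5 x 36 mm, its lowest 8 mm tapering to 63 x 29; flange 86 x 48 mm; hood 62 (x) x 48 (y) mm, so that flange and hood have flush flat sides 48 mm apart and 20 mm high, starting 18 mm above the underside
- cover_3_mid (a point): third loose cover, same as cover_1 and cover_2
- screwdriver: bystander: orange screwdriver, 202 mm long, lying on the bench; leave it

How it is judged:
By the outcome, as a careful person would: the job done as asked, in the order asked, and still so for the second after the job is handed in, with the robot touching nothing.
Of cover_1, cover_2, cover_3 only 2 to 3 are there at a start; the rules pass over those that are not, and their reading is None.
At some moment in a run one of cover_1, cover_2, cover_3 may be knocked a few centimetres aside while the robot is not near it.
Once in a run the grip may slacken for a moment while it holds something.
It also fails if it takes over 210 s, if anything falls off the work surface, if the arm or the gripper's body presses on something with over 40 N, if the wrist force passes 120 N, or if a joint passes its speed limit or range.

## Working session

There is one attempt and no reset: what is moved stays moved. The work goes in short steps, Python scripts to look and compute and a tool call to move; the robot and the scene stay as the last step left them, time stands still between calls to the robot, and variables do not carry over. Pictures are saved under pics/ and viewed, and the job is handed in when it is done.

Besides the shell and the picture viewer there is one more tool, called after "Request:" by a JSON object that holds its "name" and its "arguments". jog_arm: Moves the arm, as the interface text tells. Its arguments: {"type":"object","properties":{"plan":{"type":"array","items":{"type":"array"}},"force":{"type":"number"}},"required":["plan"]}

```bash
ls; mkdir -p pics
python3 - <<'E'
from bench import *
import cv2
print(sense())
for n in ("side","top","wrist"):
    print(n,camera_info(n))
    p,d=snapshot(n); cv2.imwrite(f"pics/{n}0.png",p)
E
```

```text
pics
{'time': 0.0, 'joint_pos': array([ 6.79314629e+01,  7.51662538e+00,  8.53287470e+01, -1.56957928e-03,
        8.72635186e+01, -4.89324853e+00]), 'qd': array([-0.00118551, -0.12694836,  0.18396965,  0.01944592,  0.04036406,
        0.02530656]), 'joint_efforts': array([ 1.06679952e-03, -5.69373465e+01, -5.00575483e+01, -7.66836195e-06,
        1.40819780e-02, -5.09187896e-05]), 'tool_pos': array([176.94810212, 572.70394107, 218.13376144]), 'tcp_rot': array([-1.79891372e+02, -7.72641145e-03,  1.62824781e+02]), 'ft_force': array([-0.71577529,  0.22387155,  0.62393547]), 'wrist_torque': array([-0.02932901, -0.00293773, -0.00366781]), 'finger_gap': 85.34830345911743}
side {'fov_y': 55.61778197166155, 'cx': 324.5698090593657, 'cy': 196.3762071908774, 'origin': array([ -12.09351321, -851.10023849,  654.35918162]), 'orientation': array([-116.94748186,   -0.58759859,  -30.25148398])}
top {'fov_y': 49.72626480648702, 'cx': 308.8562626804222, 'cy': 200.90034512604237, 'origin': array([ 194.56122878,   -4.19504032, 1441.29645299]), 'orientation': array([-166.66757008,    0.21747614,  -87.45061854])}
wrist {'fov_y': 62.60531686749862, 'cx': 320.29553801713786, 'cy': 197.7776811041886, 'origin': array([107.34018113, 593.45732258, 374.33090816]), 'orientation': array([1.63728269e+02, 1.47604952e-01, 7.27689704e+01])}
```

View pics/top0.png

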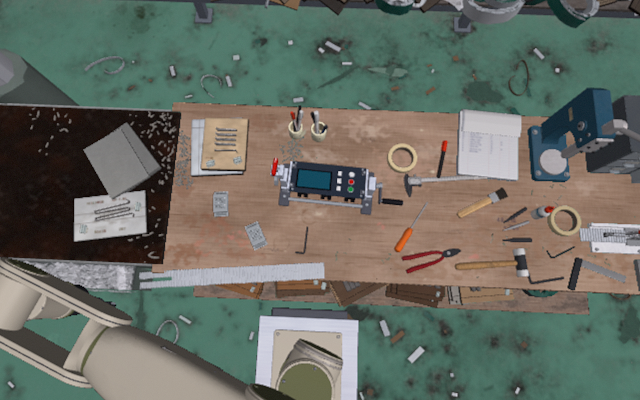

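View pics/side0.png

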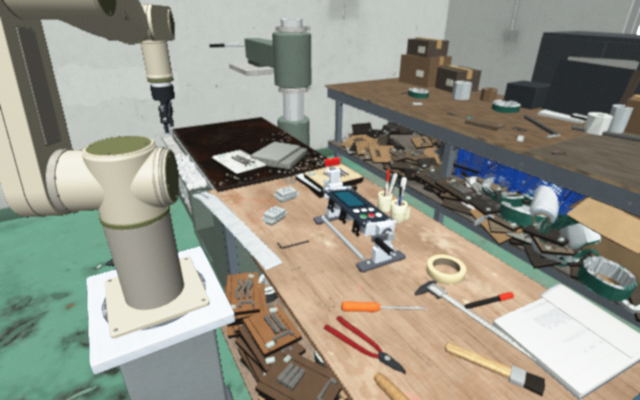

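View pics/wrist0.png

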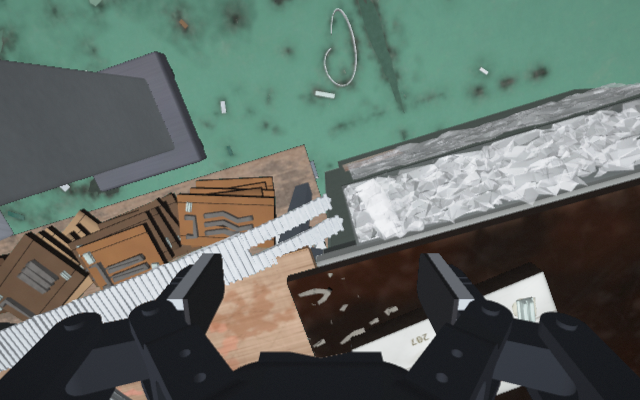

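```bash
cat > h.py <<'E'
from bench import *
import numpy as np, cv2
from scipy.spatial.transform import Rotation as Ro
def RR(o): return Ro.from_euler('xyz',o,degrees=True).as_matrix()
def cam(n):
    c=camera_info(n); f=200/np.tan(np.radians(c['fov_y']/2)); return c,f,RR(c['orientation'])
def ray(ci,u,v):
    c,f,R=ci; d=np.stack([(np.asarray(u)-c['cx'])/f,(np.asarray(v)-c['cy'])/f,np.ones_like(np.asarray(u,float))],-1)
    return d@R.T
def plane(ci,u,v,z):
    d=ray(ci,u,v); o=ci[0]['origin']; return o+d*((z-o[2])/d[...,2])[...,None]
def pts(ci,u,v,dep): return ci[0]['origin']+ray(ci,u,v)*np.asarray(dep)[...,None]
def proj(ci,P):
    c,f,R=ci; q=(np.asarray(P)-c['origin'])@R; return np.stack([q[...,0]/q[...,2]*f+c['cx'],q[...,1]/q[...,2]*f+c['cy']],-1)
def cloud(ci,d):
    v,u=np.mgrid[0:400,0:640]; P=pts(ci,u,v,d); P[d<=0]=np.nan; return P
def tool():
    s=sense(); return s['tool_pos'],RR(s['tcp_rot'])
E
python3 - <<'E'
from h import *
ci=cam("top"); p,d=snapshot("top"); P=cloud(ci,d)
np.save("top0.npy",P); cv2.imwrite("pics/top1.png",cv2.resize(p[130:280,180:460],(784,420),interpolation=cv2.INTER_CUBIC))
z=P[...,2]
print(np.nanmedian(z[230:250,180:240]), z[220:240,120:140].mean())
for n,(u0,u1,v0,v1) in dict(c1=(205,238,185,222),c2=(238,275,212,255)).items():
    m=np.zeros(z.shape,bool); m[v0:v1,u0:u1]=True; m&=(z>30)&(z<50)
    Q=P[m]; r=cv2.minAreaRect(Q[:,:2].astype(np.float32)); print(n,len(Q),Q.mean(0),r)
hsv=cv2.cvtColor(p,cv2.COLOR_BGR2HSV)
m=((hsv[...,0]<8)|(hsv[...,0]>172))&(hsv[...,1]>150)&(hsv[...,2]>90); m[:, :255]=0; m[:,300:]=0;m[:140]=0;m[190:]=0
Q=P[m];print('red',len(Q),np.median(Q,0),Q.min(0),Q.max(0)); v,u=np.nonzero(m); print(plane(ci,u.mean(),v.mean(),201), u.min(),u.max(),v.min(),v.max())
for vv in (196,199,202,205): print([(u,P[vv,u].round(0)) for u in range(372,408,5)])
# heights map of higher points in bench area
m=(z>15)&(z<60); m[:170]=0;m[265:]=0;m[:,:175]=0;m[:,560:]=0
n,l,st,ce=cv2.connectedComponentsWithStats(m.astype(np.uint8))
for i in range(1,n):
    if st[i,4]>40: print(st[i],np.nanmedian(P[l==i],0))
E
```

```text
0.7073809125495245 nan
c1 256 [508.47023116 313.46782362  38.45284305] ((509.90362548828125, 313.5359191894531), (63.93068313598633, 46.94320297241211), 4.063925743103027)
c2 276 [406.33116493 187.89845246  38.40403889] ((405.44879150390625, 187.52243041992188), (77.31178283691406, 47.00019836425781), 27.901113510131836)
red 63 [586.90829802 121.54590999 211.67334465] [563.08514437 115.15057207 192.5845297 ] [612.6386486 127.5537326 218.2245368]
[588.48798444 122.23580218 201.        ] 272 277 158 175
[(372, array([ 561., -199.,    3.])), (377, array([ 564., -218.,   -5.])), (382, array([ 564., -234.,   -0.])), (387, array([ 565., -252.,   -3.])), (392, array([ 565., -269.,   -1.])), (397, array([ 564., -284.,    6.])), (402, array([ 566., -302.,    5.])), (407, array([ 568., -320.,   -2.]))]
[(372, array([ 550., -199.,    6.])), (377, array([ 553., -217.,   -1.])), (382, array([ 522., -214.,  125.])), (387, array([ 522., -229.,  128.])), (392, array([ 524., -246.,  125.])), (397, array([ 525., -262.,  122.])), (402, array([ 557., -303.,   -3.])), (407, array([ 557., -320.,   -1.]))]
[... 608 characters left out ...]
  7 292] [613.9393545  343.80130478  36.36620962]
[458 170  60  10 272] [ 656.63292985 -611.68356105   17.7908295 ]
[532 170  28  11 260] [ 658.07605817 -788.59558877   26.11240879]
[278 185  94  29 537] [529.67612565 -38.16130151  25.30820217]
[457 187  51  31 290] [ 559.99251349 -587.03830837   17.97912028]
[213 191  15  25 360] [505.82252511 312.52959274  36.72633647]
[532 207  13  12  82] [ 516.38396429 -737.85629588   36.17756928]
[548 206  12  28 166] [ 503.37136192 -802.35099351   23.60819013]
[244 221  23  29 372] [404.19140198 186.99779959  36.98081674]
[394 225  19  27 176] [ 414.11665337 -300.39128276   22.41367772]
[456 248  71  17 415] [ 354.29179141 -654.54516603   26.78760652]
```

View pics/top1.png

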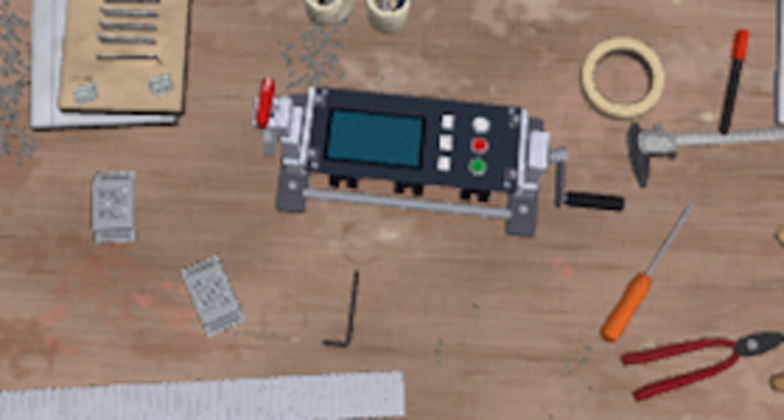

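Run:
```python
from h import *
ci=cam("top"); P=np.load("top0.npy"); z=P[...,2]
p=cv2.imread("pics/top0.png")
# dark panel
g=p.max(-1); m=np.zeros(z.shape,bool); m[155:205,285:372]=1; m&=(z>95)&(z<150)
Q=P[m]; print('all',len(Q),np.median(Q,0),cv2.minAreaRect(Q[:,:2].astype(np.float32)))
zz=z[m]; print(np.percentile(zz,[5,25,50,75,95]))
m2=m&(abs(z-np.median(zz))<8); m2=cv2.morphologyEx(m2.astype(np.uint8),cv2.MORPH_OPEN,np.ones((5,5)))>0
v,u=np.nonzero(m2); W=plane(ci,u,v,np.median(z[m2])); print(cv2.minAreaRect(W[:,:2].astype(np.float32)),np.median(z[m2]))
m=np.zeros(z.shape,bool); m[190:215,381:408]=1; m&=(z>90)
v,u=np.nonzero(m); W=plane(ci,u,v,115);print('handle',len(W),W.mean(0),cv2.minAreaRect(W[:,:2].astype(np.float32)),np.median(z[m]))
# bench feet line: near tie bar
cv2.imwrite("pics/fr.png",cv2.resize(p[145:225,260:410],(750,400),interpolation=cv2.INTER_CUBIC))
```

```text
all 2634 [577.93397638 -41.9623611  123.88186776] ((581.4217529296875, -44.17839050292969), (281.2432556152344, 108.30325317382812), 86.3148422241211)
[112.71737214 119.38363446 123.88186776 127.91994902 133.38447211]
((580.7299194335938, -38.250885009765625), (256.2171630859375, 88.00946044921875), 85.82901763916016) 123.8256177538783
handle 120 [ 519.3154706  -245.21715613  115.        ] ((519.2435913085938, -245.7003173828125), (66.64340209960938, 18.1468448638916), 86.61090850830078) 124.80855317819783
```

View pics/fr.png

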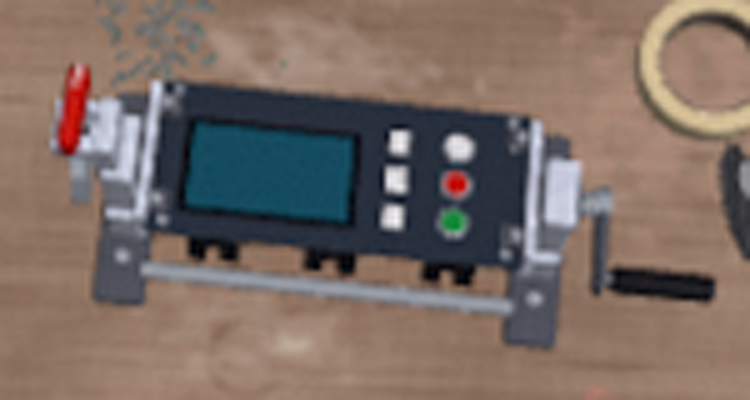

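```bash
cat >> h.py <<'E'
import json,os
CF="cmd.json"
def getc():
    if not os.path.exists(CF): return np.array([177.176,573.249,219.192]),RR([180,0,162.823])
    j=json.load(open(CF)); return np.array(j['p']),np.array(j['R'])
def setc(p,R): json.dump(dict(p=list(map(float,p)),R=np.asarray(R).tolist()),open(CF,'w'))
def applied(turn,shift):
    """record last row of a finished call"""
    p,R=getc(); setc(p+R@(np.array(shift)*1000),R@Ro.from_rotvec(turn,degrees=True).as_matrix()); chk()
def chk():
    p,R=getc(); s=sense(); print('t',round(s['time'],2),'cmd',p.round(1),'meas',s['tool_pos'].round(1),s['tcp_rot'].round(1),'F',s['ft_force'].round(1),'gap',s['finger_gap'].round(1))
def rel(pos,yaw=None,R2=None):
    p,R=getc()
    if R2 is None: R2=RR([180,0,yaw])
    print('turn',Ro.from_matrix(R.T@R2).as_rotvec(degrees=True).round(2),'shift',((R.T@(np.array(pos)-p))/1000).round(4))
E
python3 - <<'E'
from h import *
rel([430,150,300],86.6)
E
```

```text
turn [ 0.   -0.   76.22] shift [-0.3665 -0.3297 -0.0808]
```

Request:
{"name": "jog_arm", "arguments": {"plan": [[[0,0,10],[-0.046,-0.041,-0.02],1],[[0,0,20],[-0.092,-0.082,-0.04],1],[[0,0,30],[-0.138,-0.123,-0.06],1],[[0,0,40],[-0.183,-0.165,-0.08],1],[[0,0,50],[-0.229,-0.206,-0.081],1],[[0,0,60],[-0.275,-0.247,-0.081],1],[[0,0,70],[-0.321,-0.289,-0.081],1],[[0,0,76.2],[-0.3665,-0.3297,-0.081],1],[[0,0,76.2],[-0.3665,-0.3297,-0.081],1],[[0,0,76.2],[-0.3665,-0.3297,-0.081],1],[[0,0,76.2],[-0.3665,-0.3297,-0.081],1]]}}

```text
time: 1.58
tool_pos: [429.4, 151.3, 300.2]
tcp_rot: [-180.0, -0.0, 86.8]
ft_force: [0.7, 0.7, -0.6]
finger_gap: 85.2
```

Run:
```python
from h import *
applied([0,0,76.2],[-.3665,-.3297,-.081])
ci=cam("wrist"); p,d=snapshot("wrist"); P=cloud(ci,d); np.save("w1.npy",P); cv2.imwrite("pics/w1.png",p)
p,d=snapshot("side");cv2.imwrite("pics/side1.png",p)
```

```text
Traceback (most recent call last):
  File "h.py", line 27, in applied
    p,R=getc(); setc(p+R@(np.array(shift)*1000),R@Ro.from_rotvec(turn,degrees=True).as_matrix()); chk()
                                                                                                  ~~~^^
  File "h.py", line 29, in chk
    p,R=getc(); s=sense(); print('t',round(s['time'],2),'cmd',p.round(1),'meas',s['tool_pos'].round(1),s['tcp_rot'].round(1),'F',s['ft_force'].round(1),'gap',s['finger_gap'].round(1))
                                                                                                                                                              ^^^^^^^^^^^^^^^^^^^^^
AttributeError: 'float' object has no attribute 'round'
```

```bash
sed -i "s/s\['finger_gap'\].round(1)/round(s['finger_gap'],1)/" h.py
python3 - <<'E'
from h import *
chk()
ci=cam("wrist"); p,d=snapshot("wrist"); P=cloud(ci,d); np.save("w1.npy",P); cv2.imwrite("pics/w1.png",p)
p,d=snapshot("side");cv2.imwrite("pics/side1.png",p)
E
```

```text
t 1.57 cmd [430.  150.  300.2] meas [429.4 151.3 300.2] [-180.    -0.    86.8] F [ 0.7  0.7 -0.6] gap 85.2
```

View pics/w1.png

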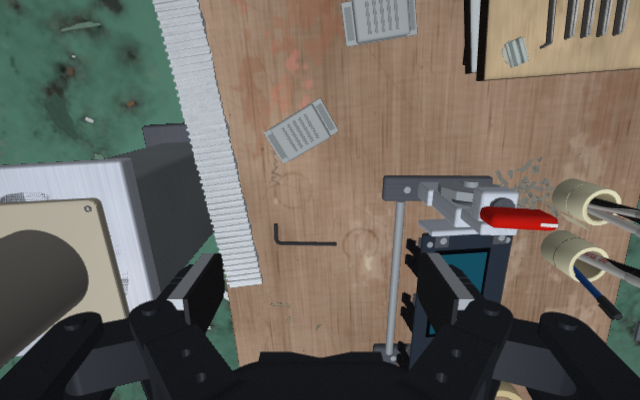

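View pics/side1.png

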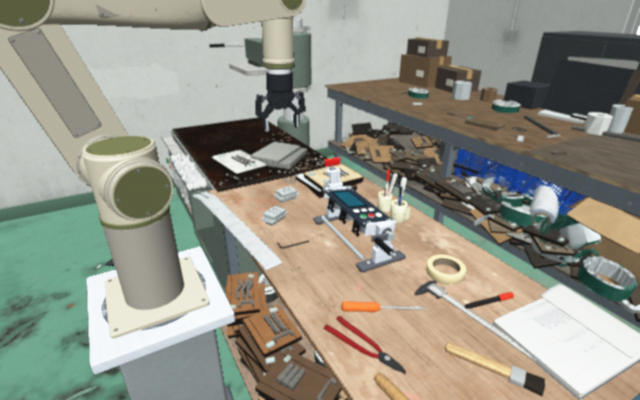

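Run:
```python
from h import *
ci=cam("wrist"); P=np.load("w1.npy"); z=P[...,2]; p=cv2.imread("pics/w1.png")
hsv=cv2.cvtColor(p,cv2.COLOR_BGR2HSV)
m=((hsv[...,0]<8)|(hsv[...,0]>172))&(hsv[...,1]>170)&(hsv[...,2]>90); m[:,:470]=0;m[:190]=0;m[240:]=0
print(np.percentile(z[m],[2,25,50,75,98]))
mt=m&(z>205)
v,u=np.nonzero(mt); W=plane(ci,u,v,214); print('knob',len(W),W.mean(0),cv2.minAreaRect(W[:,:2].astype(np.float32)))
# tie bar bottom edge: light bar col ~395-403 rows 210-340 ; use gray bright mask
hs=[]
for v in range(205,340):
    row=p[v,380:412].astype(int); 
    s=(row.max(-1)-row.min(-1)<25)&(row.mean(-1)>80)
    k=np.nonzero(s)[0]
    if 3<len(k)<14: hs.append((380+k.mean(),v))
hs=np.array(hs); print(len(hs)); zb=np.nanmedian([z[int(v),int(u)] for u,v in hs]); print('barz',zb)
W=plane(ci,hs[:,0],hs[:,1],zb if zb<40 else 20); l=cv2.fitLine(W[:,:2].astype(np.float32),cv2.DIST_HUBER,0,.01,.01).ravel(); print(l,np.degrees(np.arctan2(-l[0]*np.sign(l[1]),abs(l[1]))))
for n,(u0,u1,v0,v1) in dict(c1=(335,425,1,50),c2=(260,340,95,165)).items():
    m=np.zeros(z.shape,bool); m[v0:v1,u0:u1]=True; m&=(z>33)&(z<48)
    m=cv2.morphologyEx(m.astype(np.uint8),cv2.MORPH_OPEN,np.ones((5,5)))
    v,u=np.nonzero(m); W=plane(ci,u,v,38.);print(n,len(W),np.median(z[m>0]),cv2.minAreaRect(W[:,:2].astype(np.float32)))
```

```text
[nan nan nan nan nan]
knob 1019 [582.71667452 124.22492762 214.        ] ((584.1500244140625, 123.99394989013672), (14.010383605957031, 55.561161041259766), 82.86280059814453)
135
barz 30.95081574557497
[ 6.3261747e-02  9.9799699e-01  5.2488281e+02 -2.2562572e+01] -3.6270525
c1 2056 39.096589098978825 ((506.2292175292969, 309.27471923828125), (62.12950897216797, 43.75431442260742), 5.575920104980469)
c2 1876 39.405418134968386 ((404.2173156738281, 186.45960998535156), (61.76129913330078, 47.78639602661133), 27.197429656982422)
```

Run:
```python
from h import *
rel([516,-247,240],86.4)
```

```text
turn [-0.   -0.    0.22] shift [-0.3913  0.1093  0.0602]
```

Request:
{"name": "jog_arm", "arguments": {"plan": [[[0,0,0.2],[-0.055,0.015,0],1],[[0,0,0.2],[-0.11,0.03,0],1],[[0,0,0.2],[-0.165,0.045,0.01],1],[[0,0,0.2],[-0.22,0.06,0.02],1],[[0,0,0.2],[-0.275,0.075,0.03],1],[[0,0,0.2],[-0.33,0.09,0.04],1],[[0,0,0.2],[-0.391,0.109,0.06],1],[[0,0,0.2],[-0.391,0.109,0.06],1],[[0,0,0.2],[-0.391,0.109,0.06],1],[[0,0,0.2],[-0.391,0.109,0.06],1]]}}

```text
time: 2.92
tool_pos: [516.4, -245.1, 241.2]
tcp_rot: [179.9, 0.0, 86.6]
ft_force: [-0.6, 0.8, 1.1]
finger_gap: 85.2
```

```bash
python3 - <<'E'
from h import *
applied([0,0,0.2],[-.391,.109,.06])
print({k:v for k,v in sense().items() if k in('nose_length',)})
ci=cam("wrist"); p,d=snapshot("wrist"); P=cloud(ci,d); np.save("w2.npy",P); cv2.imwrite("pics/w2.png",p)
E
grep -rn nose_length . 2>/dev/null | head; python3 -c "
import bench;print([x for x in dir(bench) if x[0]!='_'])"
```

```text
t 2.92 cmd [ 515.7 -246.7  240.2] meas [ 516.4 -245.1  241.2] [179.9   0.   86.6] F [-0.6  0.8  1.1] gap 85.2
{}
['PlanningError', 'camera_info', 'hand_in', 'nose_length', 'sense', 'snapshot']
```

View pics/w2.png

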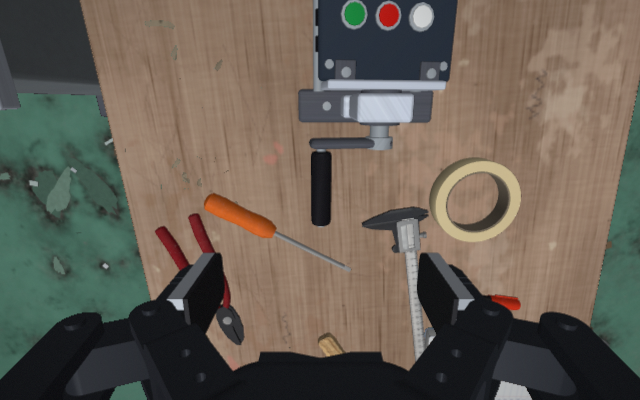

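Run:
```python
from h import *
import bench; print('nose',bench.nose_length)
ci=cam("wrist"); P=np.load("w2.npy"); z=P[...,2]; p=cv2.imread("pics/w2.png")
m=(p.max(-1)<45); m[:150]=0;m[229:]=0;m[:,:300]=0;m[:,345:]=0
v,u=np.nonzero(m); print(np.nanmedian(z[m]))
for zz in (113,118): 
  W=plane(ci,u,v,zz); print('handle',len(W),W.mean(0),cv2.minAreaRect(W[:,:2].astype(np.float32)))
print(np.nanmedian(P[m],0), P[185,321],P[210,321])
# hub and shaft end (col ~380,row 143), arm
for u,v in((381,143),(380,132),(320,143),(350,143)): print(u,v,P[v,u],plane(ci,u,v,115.))
# panel corners
print('screws',[plane(ci,u,v,118.).round(1) for u,v in((346,71),(431,73))], P[60,385])
# upright
print(P[107,385],plane(ci,385,107,134.))
```

```text
nose 17.0
126.41235205520212
handle 1412 [ 514.65690924 -248.97093003  113.        ] ((514.7073974609375, -250.50204467773438), (67.6298599243164, 17.178720474243164), 86.03882598876953)
handle 1412 [ 514.73649346 -247.65818872  118.        ] ((514.7861938476562, -249.162353515625), (66.44091796875, 16.87672233581543), 86.038818359375)
[ 514.80062437 -244.78118713  126.41235206] [ 515.49483807 -242.33435746  127.79446915] [ 514.13778008 -264.71945811  127.28570414]
381 143 [ 567.13094038 -210.69871246  123.54939507] [ 568.68967612 -211.97163647  115.        ]
380 132 [ 567.17956644 -202.13733922  118.99411275] [ 567.92897019 -202.66731875  115.        ]
320 143 [ 516.83082424 -206.90164847  129.42097514] [ 516.73847631 -208.79325035  115.        ]
350 143 [nan nan nan] [ 542.288933   -210.35643305  115.        ]
screws [array([ 540.9, -152.9,  118. ]), array([ 608.4, -158.5,  118. ])] [ 570.85992319 -147.07203222  123.18810219]
[ 568.47276204 -181.82774012  134.85389347] [ 568.68948571 -181.96711981  134.        ]
```

Request:
{"name": "jog_arm", "arguments": {"plan": [[[0,0,0],[-0.003,-0.001,0.05],1],[[0,0,0],[-0.003,-0.001,0.1],1],[[0,0,0],[-0.003,-0.001,0.12],1],[[0,0,0],[-0.003,-0.001,0.132],1],[[0,0,0],[-0.003,-0.001,0.132],1],[[0,0,0],[-0.003,-0.001,0.132],-0.6],[[0,0,0],[-0.003,-0.001,0.132],-1],[[0,0,0],[-0.003,-0.001,0.132],-1],[[0,0,0],[-0.003,-0.001,0.132],-1],[[0,0,0],[-0.003,-0.001,0.132],-1],[[0,0,0],[-0.003,-0.001,0.132],-1]], "force": 40}}

```text
time: 4.35
tool_pos: [514.7, -250.0, 108.7]
tcp_rot: [180.0, 0.0, 86.4]
ft_force: [0.1, -0.7, 3.5]
finger_gap: 0.0
```

Run:
```python
from h import *
applied([0,0,0],[-.003,-.001,.132])
c=getc(); R=c[1]
# arc from here: handle centre
for k in range(0,13):
    a=np.pi*k/12; dx=50*(1-np.cos(a)); dz=50*np.sin(a)
    w=dx*np.array([np.cos(np.radians(-3.6)),np.sin(np.radians(-3.6)),0])+[0,0,dz]; print(k,(R.T@w/1000).round(4))
```

```text
t 4.35 cmd [ 514.6 -249.7  108.2] meas [ 514.7 -250.   108.7] [180.    0.   86.4] F [ 0.1 -0.7  3.5] gap 0.0
0 [0. 0. 0.]
1 [-0.      0.0017 -0.0129]
2 [-0.      0.0067 -0.025 ]
3 [-0.      0.0146 -0.0354]
4 [-0.      0.025  -0.0433]
5 [-0.      0.0371 -0.0483]
6 [-0.    0.05 -0.05]
7 [-0.      0.0629 -0.0483]
8 [-0.      0.075  -0.0433]
9 [-0.      0.0854 -0.0354]
10 [-0.      0.0933 -0.025 ]
11 [-0.      0.0983 -0.0129]
12 [-0.   0.1 -0. ]
```

Run:
```python
from h import *
chk()
p,d=snapshot("wrist"); cv2.imwrite("pics/w3.png",p)
p,d=snapshot("side"); cv2.imwrite("pics/s3.png",cv2.resize(p[130:290,260:460],(800,640))[:600])
```

```text
t 4.35 cmd [ 514.6 -249.7  108.2] meas [ 514.7 -250.   108.7] [180.    0.   86.4] F [ 0.1 -0.7  3.5] gap 0.0
```

View pics/w3.png

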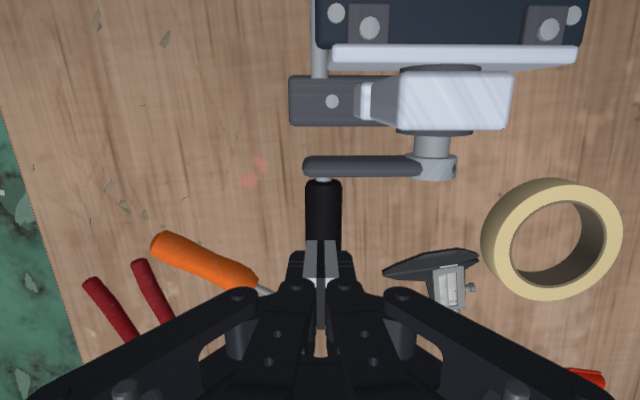

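View pics/s3.png

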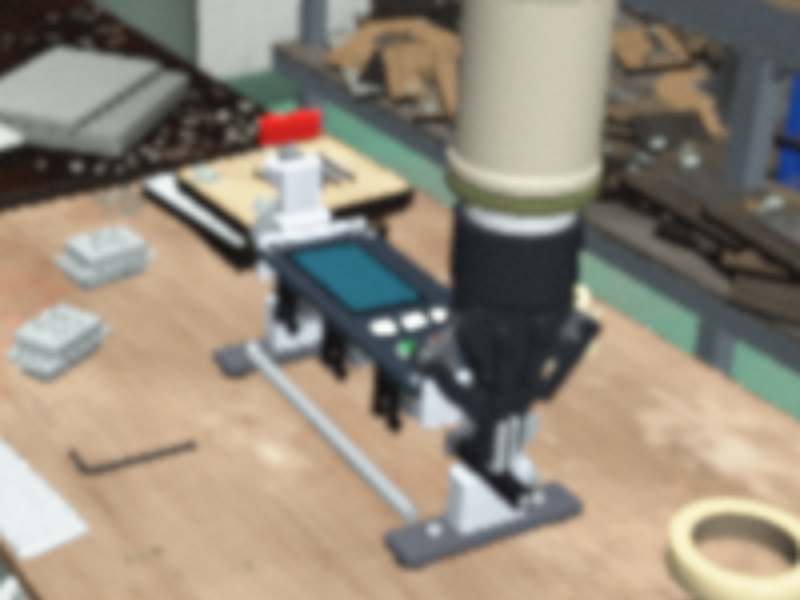

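Run:
```python
from h import *
ci=cam("wrist"); p,d=snapshot("wrist"); P=cloud(ci,d); print(ci[0]['origin'])
for u,v in((323,190),(323,215),(323,235),(360,165),(430,160),(310,260),(335,260),(321,260),(332,102),(450,100),(310,268),(333,320)): print(u,v,P[v,u].round(1))
cv2.imwrite("pics/w3z.png",cv2.resize(p[150:350,220:430],(798,760))[:600])
```

```text
[ 517.76996852 -179.04088198  264.50259488]
323 190 [ 516.3 -217.6  121.2]
323 215 [ 515.6 -229.5  121.2]
323 235 [ 515.  -239.   122.4]
360 165 [ 533.2 -207.2  121.7]
430 160 [ 563.6 -206.7  122.6]
310 260 [ 509.7 -239.   146.8]
335 260 [ 519.5 -239.4  147.3]
321 260 [ 514.  -239.4  146.5]
332 102 [ 525.5 -180.4   22.8]
450 100 [ 566.5 -181.9  134.8]
310 268 [ 509.9 -239.1  153.2]
333 320 [ 517.4 -239.7  183.6]
```

View pics/w3z.png

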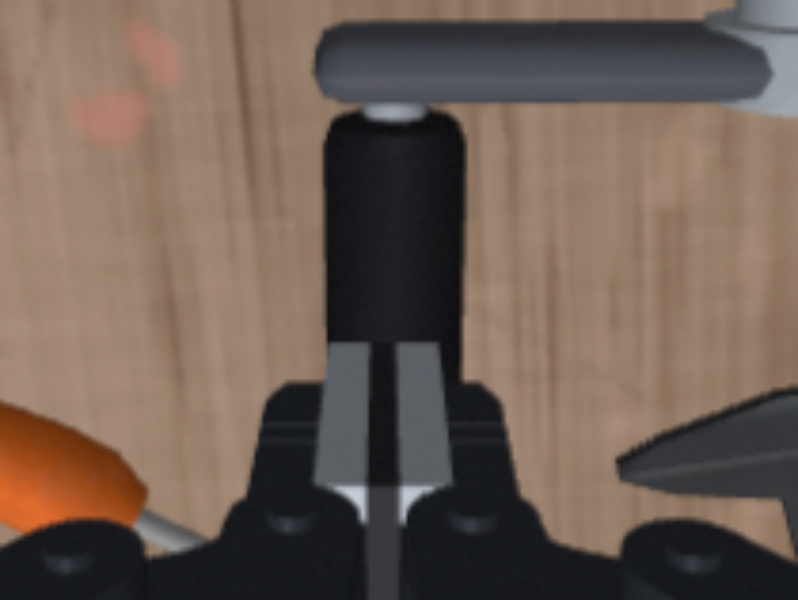

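Run:
```python
from h import *
ci=cam("wrist"); p,d=snapshot("wrist"); P=cloud(ci,d)
for v in range(236,262,2): print(v,P[v,308:340:4].round(0)[:,1:].tolist())
```

```text
236 [[-241.0, 118.0], [-241.0, 119.0], [-239.0, 122.0], [-240.0, 121.0], [-239.0, 123.0], [-240.0, 121.0], [-240.0, 121.0], [-241.0, 119.0]]
238 [[-242.0, 118.0], [-241.0, 120.0], [-241.0, 121.0], [-241.0, 122.0], [-241.0, 122.0], [-241.0, 122.0], [-241.0, 121.0], [-242.0, 119.0]]
240 [[-239.0, 127.0], [-239.0, 126.0], [-239.0, 127.0], [-239.0, 127.0], [nan, nan], [-240.0, 127.0], [-239.0, 128.0], [-243.0, 120.0]]
242 [[-239.0, 129.0], [-239.0, 129.0], [-240.0, 128.0], [-240.0, 128.0], [-240.0, 129.0], [-240.0, 129.0], [-240.0, 129.0], [-244.0, 119.0]]
244 [[-239.0, 131.0], [-239.0, 131.0], [-239.0, 131.0], [-240.0, 130.0], [-240.0, 130.0], [-240.0, 131.0], [-240.0, 131.0], [-245.0, 120.0]]
246 [[nan, nan], [-240.0, 132.0], [-239.0, 133.0], [-240.0, 133.0], [-239.0, 133.0], [-240.0, 132.0], [-239.0, 134.0], [-246.0, 120.0]]
248 [[-239.0, 135.0], [-239.0, 136.0], [-239.0, 135.0], [-240.0, 135.0], [-240.0, 135.0], [-240.0, 134.0], [-240.0, 135.0], [-248.0, 118.0]]
250 [[-240.0, 136.0], [-239.0, 137.0], [-239.0, 137.0], [-240.0, 137.0], [-240.0, 137.0], [-239.0, 138.0], [-240.0, 137.0], [-240.0, 137.0]]
252 [[-240.0, 138.0], [-239.0, 139.0], [-239.0, 140.0], [-240.0, 139.0], [-240.0, 138.0], [-240.0, 138.0], [-240.0, 139.0], [-240.0, 138.0]]
254 [[-239.0, 140.0], [-240.0, 140.0], [-239.0, 142.0], [-240.0, 141.0], [-240.0, 140.0], [-240.0, 140.0], [-240.0, 140.0], [-240.0, 140.0]]
256 [[-240.0, 142.0], [-240.0, 142.0], [-240.0, 142.0], [-239.0, 143.0], [-240.0, 142.0], [-240.0, 143.0], [-240.0, 143.0], [-240.0, 142.0]]
258 [[-239.0, 144.0], [-239.0, 144.0], [-240.0, 144.0], [-239.0, 145.0], [-240.0, 144.0], [-240.0, 144.0], [-240.0, 144.0], [-240.0, 144.0]]
260 [[-239.0, 146.0], [-239.0, 147.0], [-240.0, 145.0], [-239.0, 147.0], [-240.0, 146.0], [-240.0, 147.0], [-240.0, 146.0], [-240.0, 146.0]]
```

Run:
```python
from h import *
P=np.load("w2.npy")
# fingers in w2: tip near (215,256) & (425,256)
for v in range(250,330,8): print(v,[P[v,u].round(0).tolist() for u in (200,212,430,444)])
P=np.load("top0.npy")
```

```text
250 [[349.0, -353.0, 2.0], [368.0, -350.0, 9.0], [651.0, -371.0, 2.0], [670.0, -373.0, 0.0]]
258 [[467.0, -232.0, 277.0], [472.0, -232.0, 277.0], [560.0, -238.0, 276.0], [671.0, -384.0, 1.0]]
266 [[469.0, -232.0, 283.0], [473.0, -233.0, 282.0], [558.0, -238.0, 282.0], [563.0, -238.0, 284.0]]
274 [[471.0, -232.0, 290.0], [473.0, -237.0, 282.0], [558.0, -242.0, 282.0], [560.0, -237.0, 290.0]]
282 [[473.0, -233.0, 294.0], [472.0, -240.0, 282.0], [558.0, -245.0, 283.0], [559.0, -238.0, 295.0]]
290 [[473.0, -235.0, 296.0], [472.0, -243.0, 283.0], [558.0, -248.0, 284.0], [558.0, -239.0, 297.0]]
298 [[473.0, -238.0, 296.0], [472.0, -246.0, 284.0], [557.0, -250.0, 285.0], [558.0, -242.0, 298.0]]
306 [[472.0, -241.0, 297.0], [472.0, -249.0, 285.0], [557.0, -254.0, 286.0], [558.0, -245.0, 299.0]]
314 [[472.0, -244.0, 297.0], [472.0, -252.0, 286.0], [557.0, -257.0, 286.0], [558.0, -248.0, 299.0]]
322 [[472.0, -247.0, 298.0], [349.0, -462.0, 4.0], [656.0, -484.0, 0.0], [558.0, -251.0, 299.0]]
```

Run:
```python
from h import *
ci=cam("side"); p,d=snapshot("side"); P=cloud(ci,d)
pr=proj(ci,np.array([[514.7,-250,91],[514.7,-250,126],[514.7,-250,110],[514.7,-281,110],[514.7,-215,110]])); print(pr)
x0,y0=int(pr[0][0])-60,int(pr[0][1])-60
q=cv2.resize(p[y0:y0+100,x0:x0+120],(720,600),interpolation=cv2.INTER_CUBIC)
for (u,v),c in zip(pr,[(0,0,255),(0,255,0),(255,0,0),(255,0,0),(255,0,0)]): cv2.circle(q,(int((u-x0)*6+3),int((v-y0)*6+3)),4,c,-1)
cv2.imwrite("pics/s4.png",q)
```

```text
[[382.68774989 255.1050366 ]
 [383.81364779 243.50558654]
 [383.2942713  248.85641068]
 [391.22392899 255.25346587]
 [374.80730278 242.00975878]]
```

View pics/s4.png

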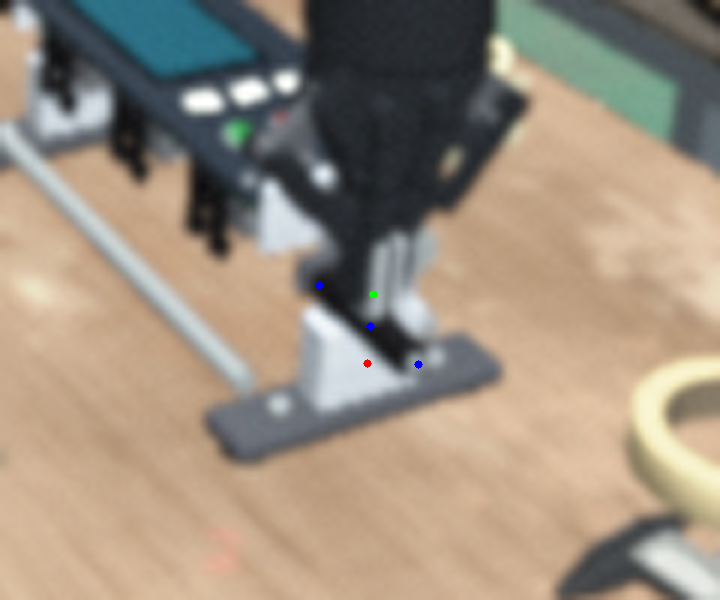

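Request:
{"name": "jog_arm", "arguments": {"plan": [[[0,0,0],[0,0,-0.01],1],[[0,0,0],[0,0,-0.01],1],[[0,0,0],[0,0,-0.01],1],[[0,0,0],[0,0,-0.01],1],[[0,0,0],[0,0,0.015],1],[[0,0,0],[0,0,0.033],1],[[0,0,0],[0,0,0.033],1],[[0,0,0],[0,0,0.033],-1],[[0,0,0],[0,0,0.033],-1],[[0,0,0],[0,0,0.033],-1],[[0,0,0],[0,0,0.033],-1],[[0,0,0],[0,0,0.033],-1]], "force": 40}}

```text
time: 6.1
tool_pos: [516.0, -250.0, 76.1]
tcp_rot: [179.8, 0.0, 86.4]
ft_force: [6.0, -0.7, -0.8]
finger_gap: 16.9
```

Run:
```python
from h import *
applied([0,0,0],[0,0,.033])
p,d=snapshot("wrist"); cv2.imwrite("pics/w5.png",p)
```

```text
t 6.1 cmd [ 514.6 -249.7   75.2] meas [ 516.  -250.    76.1] [179.8   0.   86.4] F [ 6.  -0.7 -0.8] gap 16.9
```

View pics/w5.png

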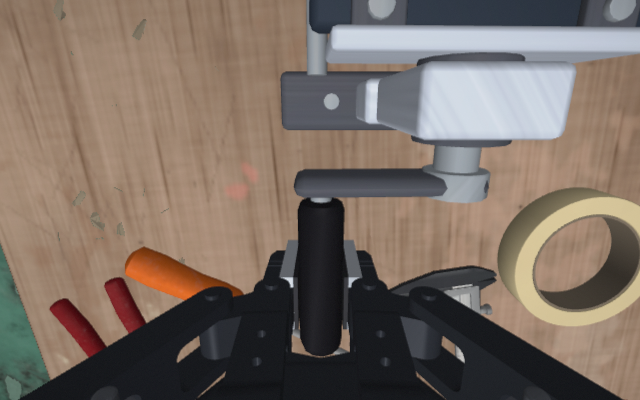

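Request:
{"name": "jog_arm", "arguments": {"plan": [[[0,0,0],[0,0.003,-0.013],-1],[[0,0,0],[0,0.008,-0.025],-1],[[0,0,0],[0,0.016,-0.0355],-1],[[0,0,0],[0,0.0265,-0.0435],-1],[[0,0,0],[0,0.0385,-0.0485],-1],[[0,0,0],[0,0.0515,-0.05],-1],[[0,0,0],[0,0.0645,-0.0485],-1],[[0,0,0],[0,0.0765,-0.0435],-1],[[0,0,0],[0,0.087,-0.0355],-1],[[0,0,0],[0,0.095,-0.025],-1],[[0,0,0],[0,0.1,-0.013],-1],[[0,0,0],[0,0.1015,0],-1]], "force": 60}}

```text
time: 7.65
tool_pos: [616.0, -256.2, 76.1]
tcp_rot: [-179.9, 0.0, 86.4]
ft_force: [-9.5, -0.3, 6.1]
finger_gap: 16.3
```

Run:
```python
from h import *
applied([0,0,0],[0,.1015,0])
p,d=snapshot("wrist"); cv2.imwrite("pics/w6.png",p)
```

```text
t 7.65 cmd [ 615.9 -256.    75.2] meas [ 616.  -256.2   76.1] [-179.9    0.    86.4] F [-9.5 -0.3  6.1] gap 16.3
```

View pics/w6.png

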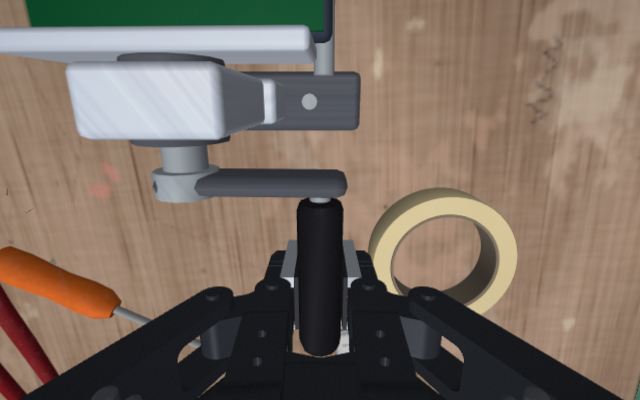

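Request:
{"name": "jog_arm", "arguments": {"plan": [[[0,0,0],[0,-0.001,0.003],-1],[[0,0,0],[0,-0.001,0.004],-1],[[0,0,0],[0,-0.001,0.004],-1],[[0,0,0],[0,-0.001,0.004],-1]]}}

```text
time: 8.2
tool_pos: [616.1, -256.2, 74.3]
tcp_rot: [179.9, 0.0, 86.4]
ft_force: [-6.8, 0.5, 11.0]
finger_gap: 16.3
```

Run:
```python
from h import *
applied([0,0,0],[0,-.001,.004])
rel([587,123,240],176.4)
```

```text
t 8.2 cmd [ 614.9 -255.9   71.2] meas [ 616.1 -256.2   74.3] [179.9   0.   86.4] F [-6.8  0.5 11. ] gap 16.3
turn [  0.     0.   -89.98] shift [ 0.3764 -0.0514 -0.1688]
```

Request:
{"name": "jog_arm", "arguments": {"plan": [[[0,0,0],[0,0,0],1],[[0,0,0],[0,0,0],1],[[0,0,0],[0,0,0],1],[[0,0,0],[0,0,-0.05],1],[[0,0,0],[0,0,-0.1],1],[[0,0,0],[0,0,-0.16],1],[[0,0,-10],[0.05,-0.007,-0.19],1],[[0,0,-20],[0.1,-0.014,-0.19],1],[[0,0,-30],[0.15,-0.021,-0.19],1],[[0,0,-40],[0.2,-0.028,-0.19],1],[[0,0,-50],[0.25,-0.034,-0.19],1],[[0,0,-60],[0.3,-0.041,-0.19],1]]}}

```text
time: 9.7
tool_pos: [592.4, 47.8, 261.2]
tcp_rot: [180.0, 0.0, 146.8]
ft_force: [-0.5, 0.4, 0.2]
finger_gap: 85.7
```

Run:
```python
from h import *
applied([0,0,-60],[.3,-.041,-.19])
rel([587,123,240],176.4)
```

```text
t 9.7 cmd [592.7  46.  261.2] meas [592.4  47.8 261.2] [180.    0.  146.8] F [-0.5  0.4  0.2] gap 85.7
turn [  0.     0.   -29.98] shift [0.0473 0.061  0.0212]
```

Request:
{"name": "jog_arm", "arguments": {"plan": [[[0,0,-10],[0.016,0.02,0.0],1],[[0,0,-20],[0.032,0.04,0.0],1],[[0,0,-30],[0.047,0.061,0.02],1],[[0,0,-30],[0.047,0.061,0.02],1],[[0,0,-30],[0.047,0.061,0.02],1]]}}

```text
time: 10.32
tool_pos: [587.3, 122.5, 241.5]
tcp_rot: [-180.0, 0.0, 176.3]
ft_force: [-0.4, -0.1, 0.8]
finger_gap: 85.3
```

Run:
```python
from h import *
applied([0,0,-30],[.047,.061,.02])
ci=cam("wrist"); p,d=snapshot("wrist"); P=cloud(ci,d); cv2.imwrite("pics/w7.png",p); z=P[...,2]
hsv=cv2.cvtColor(p,cv2.COLOR_BGR2HSV)
m=((hsv[...,0]<8)|(hsv[...,0]>172))&(hsv[...,1]>170)&(hsv[...,2]>60)
m=cv2.morphologyEx(m.astype(np.uint8),cv2.MORPH_OPEN,np.ones((5,5)))
n,l,st,ce=cv2.connectedComponentsWithStats(m); i=1+np.argmax(st[1:,4]); print(st[i])
q=(l==i); print(np.nanpercentile(z[q],[2,25,50,75,98]))
t=q&(z>209); v,u=np.nonzero(t); W=plane(ci,u,v,214); print(len(W),cv2.minAreaRect(W[:,:2].astype(np.float32)),W.mean(0))
```

```text
t 10.32 cmd [587.2 122.9 241.2] meas [587.3 122.5 241.5] [-180.     0.   176.3] F [-0.4 -0.1  0.8] gap 85.3
[ 308  180   24   85 1569]
[201.66050878 212.22660933 213.23137047 213.93200597 215.08878315]
1477 ((585.2021484375, 121.18745422363281), (12.122879028320312, 51.25), 83.00967407226562) [583.32048644 121.38817057 214.        ]
```

View pics/w7.png

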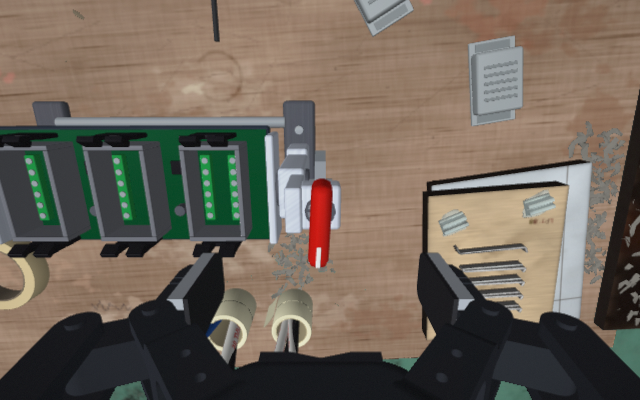

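Request:
{"name": "jog_arm", "arguments": {"plan": [[[0,0,2.5],[0.0016,-0.0017,0.04],1],[[0,0,2.5],[0.0016,-0.0017,0.073],1],[[0,0,2.5],[0.0016,-0.0017,0.073],1],[[0,0,2.5],[0.0016,-0.0017,0.073],-1],[[0,0,2.5],[0.0016,-0.0017,0.073],-1],[[0,0,2.5],[0.0016,-0.0017,0.073],-1],[[0,0,2.5],[0.0016,-0.0017,0.073],-1],[[0,0,2.5],[0.0016,-0.0017,0.073],-1]], "force": 50}}

```text
time: 11.38
tool_pos: [585.9, 122.1, 169.2]
tcp_rot: [179.9, 0.1, 174.0]
ft_force: [-0.7, 3.5, 5.9]
finger_gap: 12.4
```

Request:
{"name": "jog_arm", "arguments": {"plan": [[[0,0,10],[0,0,0],-1],[[0,0,20],[0,0,0],-1],[[0,0,30],[0,0,0],-1],[[0,0,40],[0,0,0],-1],[[0,0,50],[0,0,0],-1],[[0,0,60],[0,0,0],-1],[[0,0,68],[0,0,0],-1],[[0,0,74],[0,0,0],-1],[[0,0,77],[0,0,0],-1],[[0,0,77],[0,0,0],-1]]}}

```text
time: 12.62
tool_pos: [588.8, 125.2, 169.3]
tcp_rot: [179.5, -0.3, 97.1]
ft_force: [16.7, 17.5, -6.2]
finger_gap: 12.3
```

Run:
```python
from h import *
applied([0,0,2.5],[.0016,-.0017,.073])
applied([0,0,77],[0,0,0])
print(sense()['wrist_torque'])
p,d=snapshot("wrist"); cv2.imwrite("pics/w8.png",p)
```

```text
t 12.62 cmd [585.5 121.3 168.2] meas [588.8 125.2 169.3] [179.5  -0.3  97.1] F [16.7 17.5 -6.2] gap 12.3
t 12.62 cmd [585.5 121.3 168.2] meas [588.8 125.2 169.3] [179.5  -0.3  97.1] F [16.7 17.5 -6.2] gap 12.3
[ 2.78121486 -2.5338154   1.21317062]
```

View pics/w8.png

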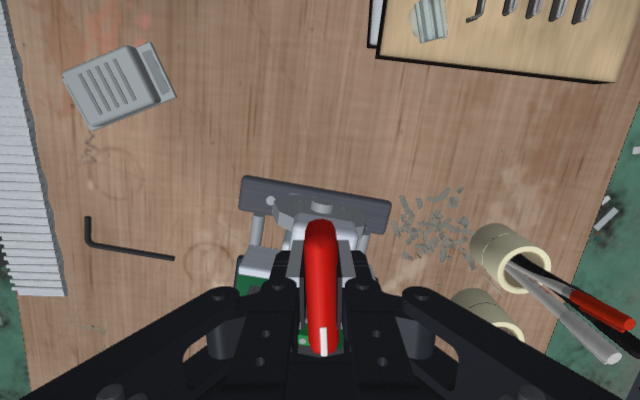

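Request:
{"name": "jog_arm", "arguments": {"plan": [[[0,0,77],[-0.003,-0.003,0],1],[[0,0,77],[-0.003,-0.003,0],1],[[0,0,77],[-0.003,-0.003,0],1],[[0,0,77],[-0.003,-0.003,-0.05],1],[[0,0,77],[-0.003,-0.003,-0.1],1]]}}

```text
time: 13.3
tool_pos: [582.2, 117.6, 268.3]
tcp_rot: [-179.9, 0.1, 42.8]
ft_force: [-0.2, 0.7, -0.0]
finger_gap: 85.5
```

Request:
{"name": "jog_arm", "arguments": {"plan": [[[0,0,0],[0,0,0],1],[[0,0,0],[0,0,0],1]]}}

```text
time: 13.55
tool_pos: [582.8, 117.8, 267.8]
tcp_rot: [180.0, 0.0, 43.3]
ft_force: [-0.5, 1.0, -0.7]
finger_gap: 85.4
```

Run:
```python
from h import *
s=sense(); setc(s['tool_pos'],RR([180,0,s['tcp_rot'][2]])); chk()
ci=cam("wrist"); p,d=snapshot("wrist"); P=cloud(ci,d); cv2.imwrite("pics/w9.png",p); np.save("w9.npy",P)
ci=cam("top"); p,d=snapshot("top"); P=cloud(ci,d); np.save("top9.npy",P); cv2.imwrite("pics/top9.png",cv2.resize(p[130:280,180:460],(784,420),interpolation=cv2.INTER_CUBIC))
cv2.imwrite("pics/top9f.png",p)
```

```text
t 13.55 cmd [582.8 117.8 267.8] meas [582.8 117.8 267.8] [180.    0.   43.3] F [-0.5  1.  -0.7] gap 85.4
```

View pics/w9.png

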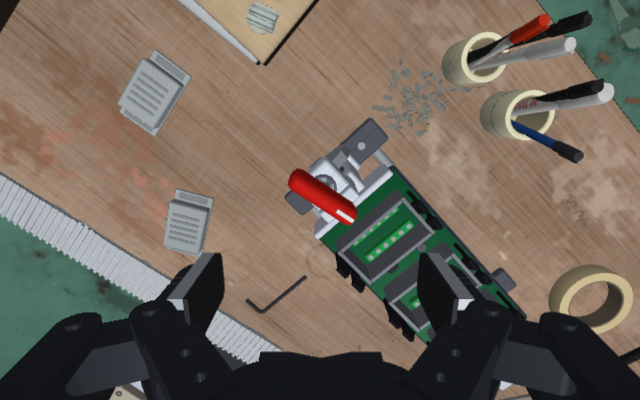

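View pics/top9.png

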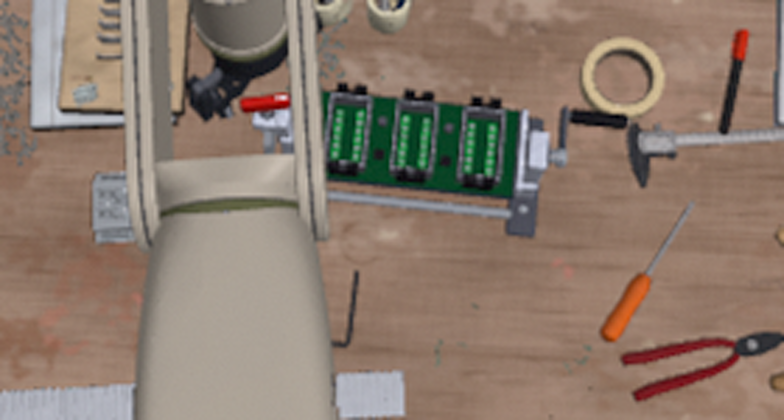

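```bash
cat >> h.py <<'E'
def covers(n="wrist",boxes=None,P=None,ci=None,zt=38.,lo=33,hi=46,k=5):
    z=P[...,2]
    for (u0,u1,v0,v1) in boxes:
        m=np.zeros(z.shape,bool); m[v0:v1,u0:u1]=True; m&=(z>lo)&(z<hi)
        m=cv2.morphologyEx(m.astype(np.uint8),cv2.MORPH_OPEN,np.ones((k,k)))
        v,u=np.nonzero(m); W=plane(ci,u,v,zt); r=cv2.minAreaRect(W[:,:2].astype(np.float32)); print(len(W),np.median(z[m>0]).round(1),np.round(r[0],1),np.round(r[1],1),round(r[2],1))
E
python3 - <<'E'
from h import *
ci=cam("wrist"); P=np.load("w9.npy"); covers(P=P,ci=ci,boxes=[(110,200,40,140),(155,225,180,258)])
ct=cam("top"); T=np.load("top9.npy"); 
# bay features
print('green',P[260,315],P[235,365]); 
for b in [(296,313),(318,336),(342,360)]: pass
z=T[...,2]; 
for v in range(160,200,3): print(v,[int(z[v,u]) if z[v,u]==z[v,u] else -1 for u in range(292,370,3)])
p=cv2.imread("pics/top9f.png"); cv2.imwrite("pics/fr9.png",cv2.resize(p[150:215,280:400],(780,422),interpolation=cv2.INTER_CUBIC))
E
```

```text
2532 39.5 [506.9 310.4] [62.6 49.3] 5.8
1800 39.7 [405.2 185.9] [63.8 48.8] 27.4
green [469.94981083  23.13401601   0.94378402] [569.40001733  44.03820127 115.34878404]
160 [685, 0, 0, 150, 1, 151, 149, 0, 6, 5, -1, 0, 4, -2, -1, -1, 0, -2, 0, 1, 2, 1, 6, 3, 2, -1]
163 [685, 114, 134, 134, 140, 122, 131, 0, 1, -2, -1, 144, 6, 153, 152, -4, 2, 4, -1, 0, -3, 1, -1, 3, -1, -2]
166 [683, 117, 133, 114, 113, 120, 119, 108, 113, 106, 135, 139, 137, 135, 133, 108, 108, -4, 0, 146, 130, 145, 146, 2, 3, 0]
169 [686, 102, 119, 120, 106, 115, 105, 110, 106, 107, 104, 102, 113, 109, 115, 108, 107, 111, 130, 128, 135, 138, 134, 107, 114, 129]
172 [682, 105, 106, 113, 104, 116, 108, 104, 119, 99, 108, 119, 104, 115, 102, 112, 103, 108, 106, 109, 106, 109, 121, 114, 103, 126]
175 [683, 107, 105, 114, 103, 115, 141, 108, 106, 105, 105, 114, 108, 112, 136, 108, 118, 112, 106, 107, 105, 118, 127, 110, 100, 128]
178 [684, 109, 106, 107, 109, 117, 136, 108, 107, 105, 108, 108, 106, 118, 138, 110, 106, 105, 116, 114, 104, 112, 138, 107, 100, 127]
181 [682, 604, 114, 110, 106, 124, 136, 104, 109, 101, 115, 107, 109, 115, 128, 109, 105, 108, 109, 105, 104, 111, 138, 108, 106, 126]
184 [683, 624, 111, 108, 109, 116, 131, 112, 109, 136, 116, 111, 105, 113, 136, 109, 107, 115, 114, 104, 106, 117, 134, 106, 114, 128]
187 [680, 647, 144, 133, 138, 109, 107, 107, 109, 136, 110, 105, 108, 115, 137, 107, 116, 137, 116, 108, 107, 112, 133, 106, 117, 124]
190 [681, 665, 130, 128, 131, 141, 103, 109, 110, 127, 154, 132, 146, 135, 108, 111, 110, 140, 117, 105, 105, 110, 140, 107, 120, 110]
193 [682, 678, 104, 110, 108, 108, 110, 105, 104, 112, 127, 134, 131, 135, 106, 110, 106, 123, 149, 151, 154, 150, 106, 109, 129, 83]
196 [679, 677, 2, -3, 1, 0, -4, 0, 0, 98, 102, 104, 103, 104, 109, 107, 108, 109, 122, 120, 133, 130, 109, 107, 132, 61]
199 [677, 674, 28, 27, 33, 29, 26, 29, -5, 5, -1, 0, -2, 2, 0, -5, 4, 0, 107, 109, 101, 106, 105, 108, 103, 31]
```

View pics/fr9.png

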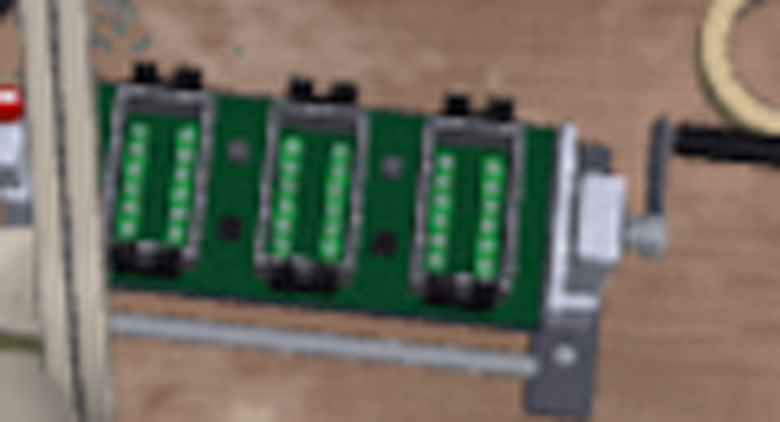

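Run:
```python
from h import *
rel([587,-75,265],176.4)
```

```text
turn [  -0.      0.   -133.12] shift [-0.1291  0.1432  0.0028]
```

Run:
```python
from h import *
rel([560,-75,265],-3.6)
```

```text
turn [ 0.   -0.   46.88] shift [-0.1488  0.1247  0.0028]
```

Request:
{"name": "jog_arm", "arguments": {"plan": [[[0,0,10],[-0.03,0.025,0],1],[[0,0,20],[-0.06,0.05,0],1],[[0,0,30],[-0.09,0.075,0],1],[[0,0,40],[-0.12,0.1,0],1],[[0,0,46.9],[-0.149,0.125,0.003],1],[[0,0,46.9],[-0.149,0.125,0.003],1],[[0,0,46.9],[-0.149,0.125,0.003],1],[[0,0,46.9],[-0.149,0.125,0.003],1]]}}

```text
time: 14.65
tool_pos: [559.8, -74.2, 264.7]
tcp_rot: [-180.0, 0.0, -3.6]
ft_force: [0.4, -0.7, 0.1]
finger_gap: 84.9
```

Run:
```python
from h import *
applied([0,0,46.9],[-.149,.125,.003])
ci=cam("wrist"); p,d=snapshot("wrist"); P=cloud(ci,d); cv2.imwrite("pics/w10.png",p); np.save("w10.npy",P)
z=P[...,2]
m=((z>131)&(z<141)).astype(np.uint8); cv2.imwrite("pics/m10.png",np.where(z>145,255,m*150).astype(np.uint8))
```

```text
t 14.65 cmd [560.  -75.4 264.8] meas [559.8 -74.2 264.7] [-180.     0.    -3.6] F [ 0.4 -0.7  0.1] gap 84.9
```

View pics/w10.png

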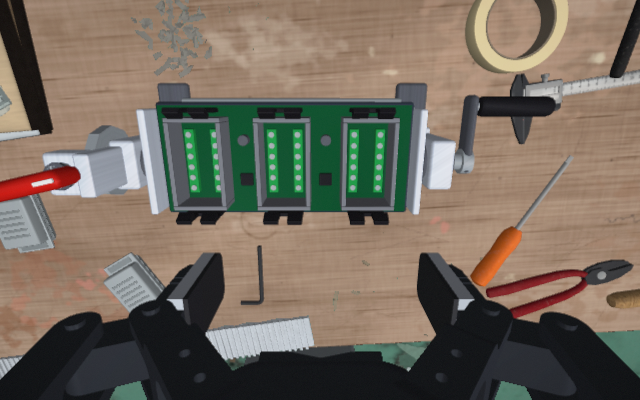

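View pics/m10.png

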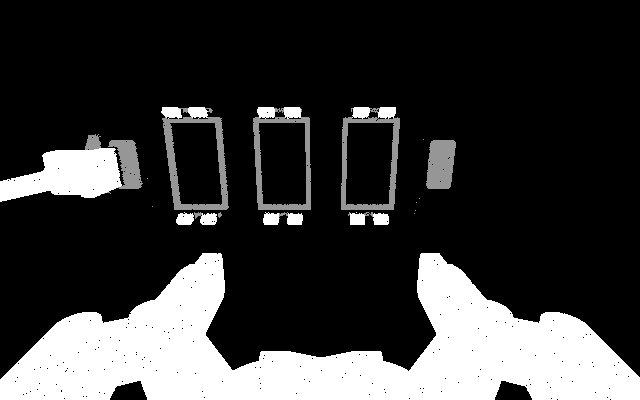

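Run:
```python
from h import *
ci=cam("wrist"); P=np.load("w10.npy"); z=P[...,2]
cs=[]
for nm,u0,u1 in(("bay3",155,235),("bay2",245,318),("bay1",335,405)):
    m=(z>131)&(z<141); m[:112]=0; m[214:]=0; m[:,:u0]=0; m[:,u1:]=0
    m=cv2.morphologyEx(m.astype(np.uint8),cv2.MORPH_OPEN,np.ones((3,3)))
    n,l,st,ce=cv2.connectedComponentsWithStats(m); i=1+np.argmax(st[1:,4]); m=l==i
    v,u=np.nonzero(m); zm=np.median(z[m]); 
    W=plane(ci,u,v,zm); r=cv2.minAreaRect(W[:,:2].astype(np.float32)); print(nm,zm.round(2),np.round(r[0],1),np.round(r[1],1),round(r[2],2)); cs.append(r[0])
    W=plane(ci,u,v,136.); r=cv2.minAreaRect(W[:,:2].astype(np.float32)); print('   at136',np.round(r[0],1),np.round(r[1],1))
    mm=(z>145)&(z<158); mm[:, :u0]=0;mm[:,u1:]=0; mm[225:]=0; print('  catch z',np.median(z[mm]).round(1))
cs=np.array(cs); print(np.diff(cs,axis=0), np.degrees(np.arctan2(cs[0,0]-cs[2,0],cs[0,1]-cs[2,1])))
covers(P=P,ci=ci,boxes=[(100,175,250,305)])
```

```text
bay3 136.94 [583.1  32.1] [49.7 81.4] 86.38
   at136 [582.9  32.5] [49.9 81.7]
  catch z 150.3
bay2 137.17 [578.4 -43. ] [48.1 81.3] 86.32
   at136 [578.1 -42.8] [48.3 81.7]
  catch z 150.5
bay1 137.18 [ 573.6 -118.4] [48.2 81.3] 86.38
   at136 [ 573.4 -118.6] [48.4 81.7]
  catch z 150.6
[[ -4.7265625  -75.13412476]
 [ -4.77185059 -75.45243073]] 3.6092130265264073
1336 39.6 [408.5 185.4] [56.7 52.6] 26.3
```

Run:
```python
from h import *
rel([405,186,160],27.3)
```

```text
turn [ -0.    -0.   -30.92] shift [-0.1713 -0.2511  0.1048]
```

Request:
{"name": "jog_arm", "arguments": {"plan": [[[0,0,-5],[-0.034,-0.05,0],1],[[0,0,-10],[-0.068,-0.1,0],1],[[0,0,-18],[-0.103,-0.15,0.02],1],[[0,0,-26],[-0.137,-0.2,0.06],1],[[0,0,-30.9],[-0.1713,-0.2511,0.105],1],[[0,0,-30.9],[-0.1713,-0.2511,0.105],1],[[0,0,-30.9],[-0.1713,-0.2511,0.105],1],[[0,0,-30.9],[-0.1713,-0.2511,0.105],1]]}}

```text
time: 15.7
tool_pos: [405.8, 186.5, 161.2]
tcp_rot: [180.0, -0.1, 27.3]
ft_force: [-0.3, -0.3, 1.3]
finger_gap: 85.3
```

Run:
```python
from h import *
applied([0,0,-30.9],[-.1713,-.2511,.105])
ci=cam("wrist"); p,d=snapshot("wrist"); P=cloud(ci,d); cv2.imwrite("pics/w11.png",p); np.save("w11.npy",P)
```

```text
t 15.7 cmd [405.  186.  159.8] meas [405.8 186.5 161.2] [ 1.80e+02 -1.00e-01  2.73e+01] F [-0.3 -0.3  1.3] gap 85.3
```

View pics/w11.png

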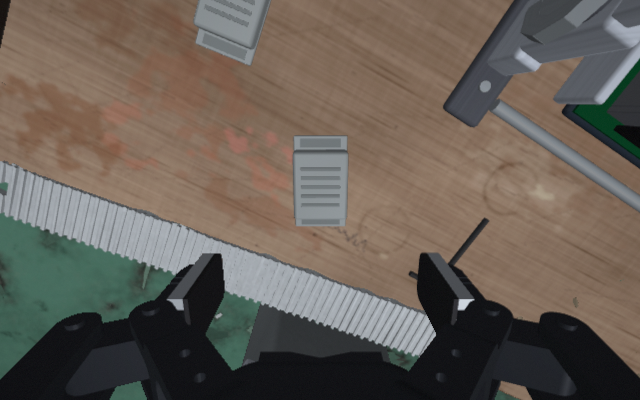

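Run:
```python
from h import *
ci=cam("wrist"); P=np.load("w11.npy"); z=P[...,2]
covers(P=P,ci=ci,boxes=[(280,360,130,232)],lo=35,hi=44,k=3)
for v in range(134,232,6): print(v,P[v,321].round(1))
# column extents, at row 190, by z
r=z[190,280:360]; print(''.join('#' if a>30 else '.' for a in r))
```

```text
3678 39.5 [405.2 186. ] [60.5 47.8] 27.2
134 [441.6 204.3   1.5]
140 [438.8 202.9  23.4]
146 [434.1 200.5  23.9]
152 [431.4 199.1  39.2]
158 [427.1 196.9  40.9]
164 [422.3 194.4  39.2]
170 [417.8 192.1  40.2]
176 [413.  189.6  39.7]
182 [408.1 187.1  38.9]
188 [403.7 184.8  40.3]
194 [398.7 182.3  39.8]
200 [393.7 179.7  39.4]
206 [388.7 177.1  39.2]
212 [384.  174.7  40. ]
218 [378.5 171.8  38.6]
224 [368.2 166.5  23.5]
230 [354.6 159.5   0.7]
..............######################################################............
```

Request:
{"name": "jog_arm", "arguments": {"plan": [[[0,0,0],[0,0,0.05],1],[[0,0,0],[0,0,0.1],1],[[0,0,0],[0,0,0.14],1],[[0,0,0],[0,0,0.166],1],[[0,0,0],[0,0,0.166],1],[[0,0,0],[0,0,0.166],0.3],[[0,0,0],[0,0,0.166],-0.5],[[0,0,0],[0,0,0.166],-1],[[0,0,0],[0,0,0.166],-1],[[0,0,0],[0,0,0.166],-1]], "force": 40}}

```text
time: 17.0
tool_pos: [406.9, 186.8, -3.9]
tcp_rot: [179.9, -0.2, 27.2]
ft_force: [-0.1, -0.8, 7.6]
finger_gap: 47.3
```

Run:
```python
from h import *
applied([0,0,0],[0,0,.166])
ci=cam("wrist"); p,d=snapshot("wrist"); P=cloud(ci,d); cv2.imwrite("pics/w12.png",p)
for v in range(230,345,8): print(v,P[v,[280,290,300,320,345,350,360]].round(0)[:,2])
```

```text
t 17.0 cmd [405.  186.   -6.2] meas [406.9 186.8  -3.9] [179.9  -0.2  27.2] F [-0.1 -0.8  7.6] gap 47.3
230 [40. 40. 39. 40. 39. 40. 40.]
238 [38. 40. 40. 40. 39. 39. 39.]
246 [39. 39. 41. 40. 39. 39. 40.]
254 [39. 40. 39. 40. 40. 40. 40.]
262 [39. 39. 40. 41. 39. 40. 40.]
270 [39. 40. 39. 38. 39. 39. 39.]
278 [40. 40. 40. 41. 39. 39. 40.]
286 [38. 40. 40. 40. 39. 40. 40.]
294 [40. 41. 40. 40. 41. 40. 40.]
302 [40. 40. 40. 40. 40. 40. 40.]
310 [40. 41. 40. 39. 41. 41. 40.]
318 [40. 40. 40. 40. 40. 40. 40.]
326 [40. 40. 40. 39. 40. 40. 39.]
334 [40. 41. 39. 40. 39. 40. 40.]
342 [40. 39. 39. 39. 41. 41. 40.]
```

View pics/w12.png

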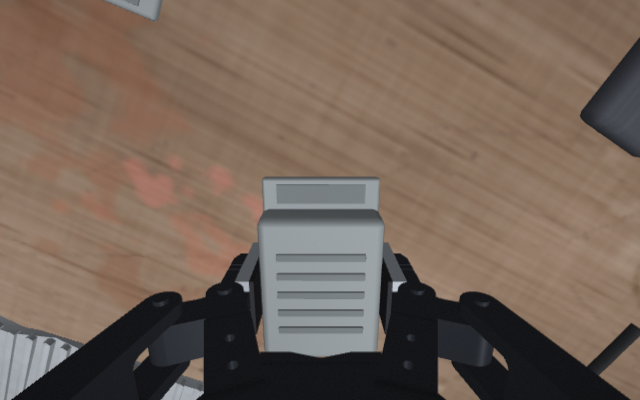

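Request:
{"name": "jog_arm", "arguments": {"plan": [[[0,0,0],[0,0,-0.02],-1],[[0,0,0],[0,0,-0.05],-1],[[0,0,0],[0,0,-0.1],-1],[[0,0,0],[0,0,-0.16],-1],[[0,0,0],[0,0,-0.22],-1],[[0,0,0],[0,0,-0.22],-1],[[0,0,0],[0,0,-0.22],-1]], "force": 60}}

```text
time: 17.92
tool_pos: [405.2, 186.5, 214.4]
tcp_rot: [180.0, -0.1, 27.2]
ft_force: [-0.1, 0.1, -0.4]
finger_gap: 46.9
```

Run:
```python
from h import *
applied([0,0,0],[0,0,-.22])
ci=cam("wrist"); p,d=snapshot("wrist"); P=cloud(ci,d); cv2.imwrite("pics/w13.png",p); z=P[...,2]; t=sense()['tool_pos']
m=np.zeros(z.shape,bool); m[150:350,250:395]=1; 
for v in range(180,345,12): print(v,(P[v,[275,300,320,345,365],2]-t[2]).round(1), P[v,320].round(1))
p,d=snapshot("side"); cv2.imwrite("pics/s13.png",cv2.resize(p[80:280,200:440],(720,600)))
```

```text
t 17.93 cmd [405.  186.  213.8] meas [405.2 186.5 214.4] [ 1.80e+02 -1.00e-01  2.72e+01] F [-0.1  0.1 -0.4] gap 46.9
180 [29.6 27.5 27.5 27.7 27.8] [440.  204.6 240.7]
192 [29.  28.6 29.6 28.9 28.4] [436.1 202.5 242.7]
204 [28.7 28.3 26.9 28.2 28.2] [430.8 199.8 240. ]
216 [40.6 41.5 41.5 41.  40.1] [430.7 199.8 254.7]
228 [44.4 44.3 44.6 43.7 44.5] [427.5 198.2 257.7]
240 [44.  45.2 43.5 43.4 44.2] [422.9 195.8 256.6]
252 [45.1 43.7 45.3 44.5 45.6] [419.2 193.9 258.4]
264 [44.3 44.6 44.4 43.5 44.3] [414.4 191.4 257.5]
276 [44.3 44.8 45.3 44.6 46.1] [410.3 189.3 258.5]
288 [44.6 44.8 44.3 45.2 44.7] [405.2 186.7 257.5]
300 [44.8 43.8 44.8 45.3 44.1] [400.6 184.4 257.9]
312 [44.8 44.3 44.8 44.8 45.2] [395.8 181.9 258. ]
324 [44.2 44.9  nan 44.6 43.9] [nan nan nan]
336 [44.8 44.9 43.6 44.4 44.8] [384.8 176.3 256.8]
```

View pics/w13.png

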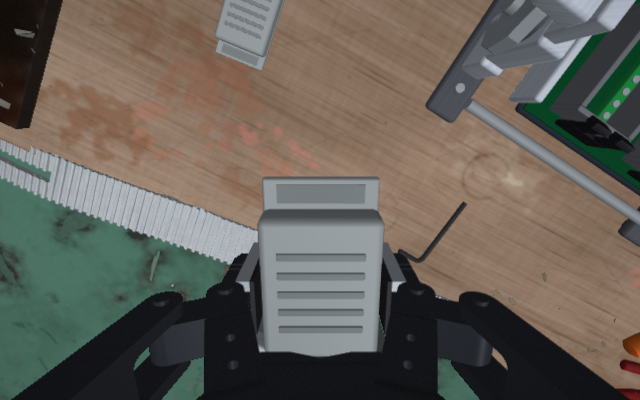

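View pics/s13.png

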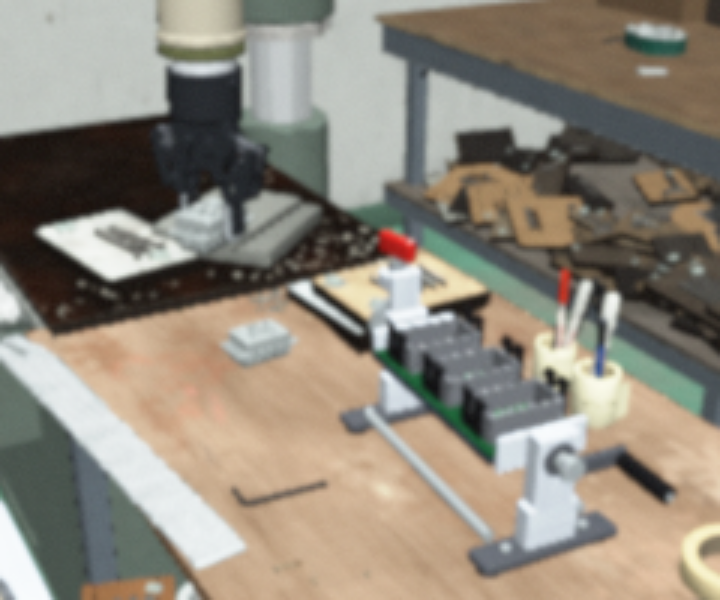

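Run:
```python
from h import *
ci=cam("wrist"); p=cv2.imread("pics/w13.png"); t,R=tool()
g=cv2.cvtColor(p,cv2.COLOR_BGR2GRAY).astype(float); 
print(g[165:190,300:340].mean(1).round(0)); print(g[205:225,300:340].mean(1).round(0))
for row,zz in((177.5,t[2]+26),(212,t[2]+42)):
    q=R.T@(plane(ci,320,row,zz)-t); print(row,q.round(1))
# sides
print(g[195,250:275].round(0),g[195,368:392].round(0))
for u in (262.5,379): print(R.T@(plane(ci,u,195,t[2]+26)-t))
```

```text
[131. 131. 130. 130. 130. 130. 130. 130. 130. 131. 132. 110.  86.  94.
 116. 141. 153. 154. 155. 122. 118. 123. 123. 123. 123.]
[154. 154. 154. 139.  93.  71.  71.  72.  72.  73.  73.  74.  77.  83.
  90.  97. 104. 111. 119. 128.]
177.5 [ 40.3  -0.2 -26.1]
212 [ 31.1  -0.1 -42.1]
[114. 111. 107. 108. 110. 112. 113. 110. 108. 105. 108. 110. 105. 118.
 142. 156. 155. 154. 154. 155. 154. 154. 154. 154. 154.] [153. 154. 154. 153. 154. 154. 154. 154. 153. 144. 134. 124. 135. 133.
 132. 131. 132. 129. 127. 124. 120. 119. 122. 123.]
[ 32.98876348 -23.81257753 -26.07715917]
[ 32.95777815  24.08359785 -26.09715394]
```

Run:
```python
from h import *
rel([576,-118.5,180],-3.6)
```

```text
turn [-0.   -0.   30.88] shift [0.0125 0.3491 0.0338]
```

Request:
{"name": "jog_arm", "arguments": {"plan": [[[0,0,4],[0.002,0.045,-0.02],-1],[[0,0,9],[0.004,0.1,-0.02],-1],[[0,0,14],[0.006,0.15,-0.02],-1],[[0,0,19],[0.008,0.2,-0.02],-1],[[0,0,24],[0.01,0.25,-0.02],-1],[[0,0,29],[0.012,0.3,-0.01],-1],[[0,0,30.9],[0.0125,0.33,0],-1],[[0,0,30.9],[0.0125,0.3491,0.02],-1],[[0,0,30.9],[0.0125,0.3491,0.0338],-1],[[0,0,30.9],[0.0125,0.3491,0.0338],-1],[[0,0,30.9],[0.0125,0.3491,0.0338],-1],[[0,0,30.9],[0.0125,0.3491,0.0338],-1]]}}

```text
time: 19.52
tool_pos: [576.3, -117.8, 181.6]
tcp_rot: [180.0, -0.1, -3.6]
ft_force: [-0.0, -0.8, -1.0]
finger_gap: 47.0
```

Run:
```python
from h import *
applied([0,0,30.9],[.0125,.3491,.0338])
ci=cam("wrist"); p,d=snapshot("wrist"); P=cloud(ci,d); cv2.imwrite("pics/w14.png",p); t,R=tool()
q=R.T@(plane(ci,320,177.5,t[2]+26)-t); print(q)
```

```text
t 19.52 cmd [ 576.1 -118.5  180. ] meas [ 576.3 -117.8  181.6] [ 1.8e+02 -1.0e-01 -3.6e+00] F [-0.  -0.8 -1. ] gap 47.0
[ 40.51495608   0.59607844 -25.92793172]
```

View pics/w14.png

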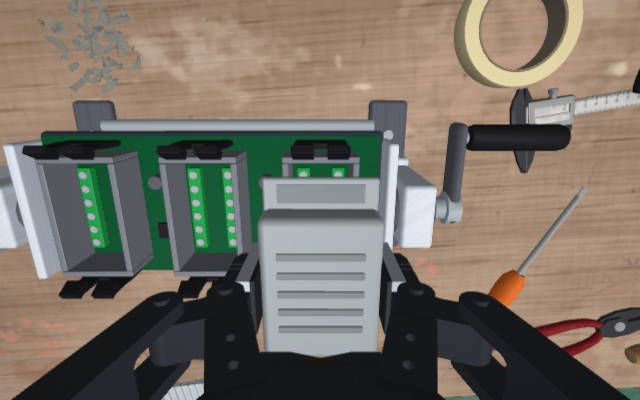

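Request:
{"name": "jog_arm", "arguments": {"plan": [[[0,0,0],[0,0,0.02],-1],[[0,0,0],[0,0,0.04],-1],[[0,0,0],[0,0,0.05],-1],[[0,0,0],[0,0,0.055],-1],[[0,0,0],[0,0,0.058],-1],[[0,0,0],[0,0,0.058],-1]]}}

```text
time: 20.32
tool_pos: [576.0, -118.5, 122.9]
tcp_rot: [180.0, -0.0, -3.7]
ft_force: [-1.8, 0.4, 2.1]
finger_gap: 47.2
```

Request:
{"name": "jog_arm", "arguments": {"plan": [[[0,0,0],[0,0,0.003],-1],[[0,0,0],[0,0,0.006],-1],[[0,0,0],[0,0,0.009],-1],[[0,0,0],[0,0,0.011],-1],[[0,0,0],[0,0,0.011],-1]]}}

```text
time: 20.95
tool_pos: [576.9, -118.8, 120.0]
tcp_rot: [179.9, -0.2, -3.7]
ft_force: [-32.6, 6.0, 55.9]
finger_gap: 47.1
```

Run:
```python
from h import *
applied([0,0,0],[0,0,.058]);applied([0,0,0],[0,0,.011])
print(sense()['wrist_torque'])
ci=cam("wrist"); p,d=snapshot("wrist"); P=cloud(ci,d); cv2.imwrite("pics/w15.png",p); t,R=tool()
for v in range(180,345,16): print(v,P[v,[275,300,320,345,365],2].round(1))
```

```text
t 20.95 cmd [ 576.1 -118.5  122. ] meas [ 576.9 -118.8  120. ] [179.9  -0.2  -3.7] F [-32.6   6.   55.9] gap 47.1
t 20.95 cmd [ 576.1 -118.5  111. ] meas [ 576.9 -118.8  120. ] [179.9  -0.2  -3.7] F [-32.6   6.   55.9] gap 47.1
[1.8584865  4.86695815 0.17587434]
180 [145.7 147.4 148.4 147.3 146.5]
196 [147.1 147.7 147.6 147.3 147.3]
212 [154.7 154.6 154.9 155.  154.8]
228 [163.  162.3 162.7 163.2 164.2]
244 [163.4 162.2 163.  162.5 163.7]
260 [164.2 164.4 163.9 164.4 163.9]
276 [163.4 163.6 164.4 163.8 162.4]
292 [163.4 164.3 164.2 164.1 163.7]
308 [163.2 162.8 163.2 162.8 163.7]
324 [163.  163.7 163.3 163.7 163.5]
340 [162.9 163.3 163.4 163.1 162.9]
```

View pics/w15.png

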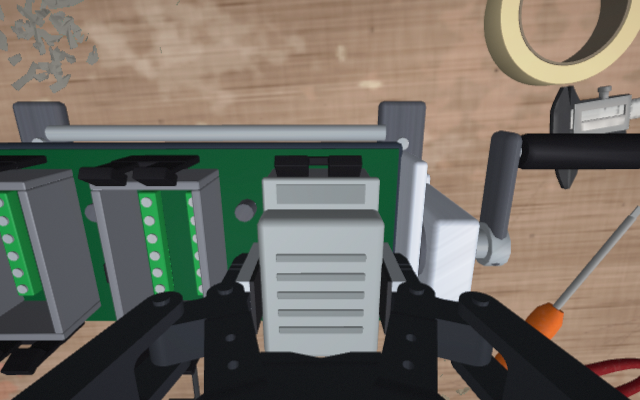

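Request:
{"name": "jog_arm", "arguments": {"plan": [[[0,0,0],[0,0,-0.011],-1],[[0,0,0],[-0.002,0,-0.012],-1],[[0,0,0],[-0.002,0,-0.012],-1]]}}

```text
time: 21.38
tool_pos: [574.6, -118.4, 123.6]
tcp_rot: [180.0, -0.1, -3.7]
ft_force: [3.3, -1.3, 3.6]
finger_gap: 46.6
```

Run:
```python
from h import *
applied([0,0,0],[-.002,0,-.012])
ci=cam("wrist"); p,d=snapshot("wrist"); P=cloud(ci,d); cv2.imwrite("pics/w16.png",cv2.resize(p[130:230,220:420],(800,400))); t,R=tool(); print(sense()['wrist_torque'])
p,d=snapshot("side"); cv2.imwrite("pics/s16.png",cv2.resize(p[190:270,310:430],(720,480),interpolation=cv2.INTER_CUBIC))
```

```text
t 21.38 cmd [ 574.1 -118.4  123. ] meas [ 574.6 -118.4  123.6] [ 1.8e+02 -1.0e-01 -3.7e+00] F [ 3.3 -1.3  3.6] gap 46.6
[-0.12401893 -0.28260722  0.0107818 ]
```

View pics/w16.png

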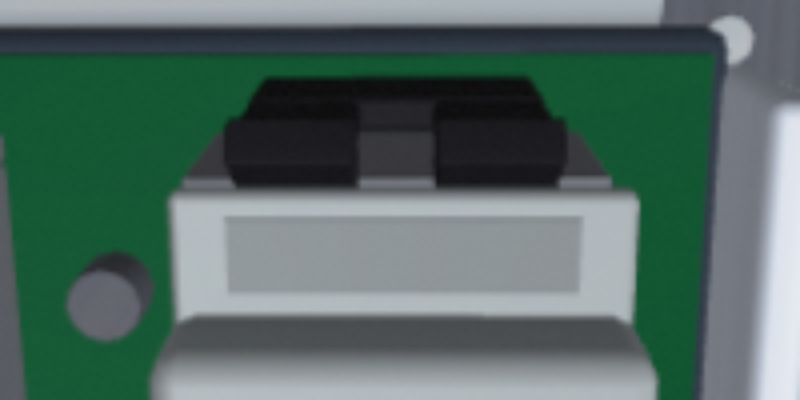

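View pics/s16.png

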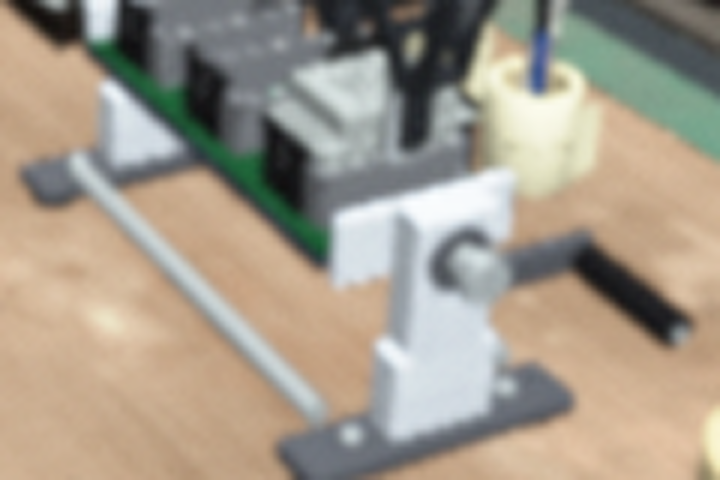

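Request:
{"name": "jog_arm", "arguments": {"plan": [[[0,0,0],[0,0,0],0.4],[[0,0,0],[0,0,0],0.4],[[0,0,0],[0,0,0],0.4],[[0,0,0],[0,0,-0.04],0.4],[[0,0,0],[0,0,-0.08],0.4],[[0,0,0],[0,0,-0.08],-1],[[0,0,0],[0,0,-0.08],-1],[[0,0,0],[0,0,-0.08],-1],[[0,0,0],[0,0,-0.08],-1]]}}

```text
time: 22.6
tool_pos: [573.2, -118.0, 202.0]
tcp_rot: [-180.0, 0.1, -3.7]
ft_force: [0.2, 0.9, -0.0]
finger_gap: 0.2
```

Run:
```python
from h import *
applied([0,0,0],[0,0,-.08])
ci=cam("wrist"); p,d=snapshot("wrist"); P=cloud(ci,d); cv2.imwrite("pics/w17.png",p); np.save("w17.npy",P)
for v in range(150,290,10): print(v,P[v,[280,300,320,340,360],2].round(1),P[v,320,:2].round(1))
```

```text
t 22.6 cmd [ 574.1 -118.4  203. ] meas [ 573.2 -118.   202. ] [-1.8e+02  1.0e-01 -3.7e+00] F [ 0.2  0.9 -0. ] gap 0.2
150 [108.4 150.7 150.5 150.  108. ] [ 613.4 -121.3]
160 [109.  150.3 150.3 151.1 109. ] [ 607.  -120.8]
170 [109.  164.4 163.1 163.2 108.9] [ 603.2 -120.6]
180 [107.1 167.6 166.8 166.5 164.7] [ 597.9 -120.3]
190 [109.4 166.8 166.4 166.2 164. ] [ 591.6 -119.8]
200 [109.2 166.7 167.6 167.6 163.9] [ 585.7 -119.5]
210 [110.  166.9 166.8 168.3 108.1] [ 579.1 -119. ]
220 [110.1 169.  168.9 169.2 109. ] [ 573.4 -118.6]
230 [108.1 168.6 167.2 167.9 108.9] [ 566.1 -118.2]
240 [108.5 168.2 220.1 167.6 107.8] [ 582.8 -119.3]
250 [108.3 221.1 231.4 222.  109.3] [ 583.2 -119.3]
260 [  1.3 231.9 239.1 231.3   1.4] [ 582.5 -119.3]
270 [  0.4 240.4 248.1 240.9   3.4] [ 583.  -119.4]
280 [  2.4 258.9 251.5 259.    1.3] [ 580.9 -119.2]
```

View pics/w17.png

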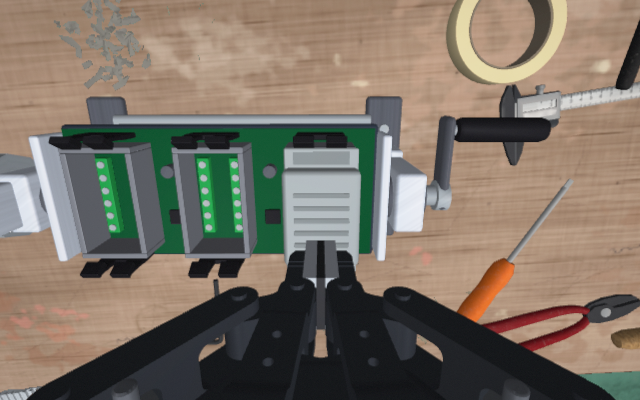

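Request:
{"name": "jog_arm", "arguments": {"plan": [[[0,0,0],[0,0,0.03],-1],[[0,0,0],[0,0,0.05],-1],[[0,0,0],[0,0,0.055],-1],[[0,0,0],[0,0,0.057],-1],[[0,0,0],[0,0,0.058],-1],[[0,0,0],[0,0,0.058],-1]]}}

```text
time: 23.4
tool_pos: [573.8, -118.2, 145.7]
tcp_rot: [180.0, 0.0, -3.7]
ft_force: [-1.7, 0.5, 3.1]
finger_gap: -0.0
```

Request:
{"name": "jog_arm", "arguments": {"plan": [[[0,0,0],[0,0,0.002],-1],[[0,0,0],[0,0,0.003],-1],[[0,0,0],[0,0,0.004],-1],[[0,0,0],[0,0,0.004],-1]]}}

```text
time: 23.9
tool_pos: [574.4, -118.4, 143.8]
tcp_rot: [180.0, -0.1, -3.7]
ft_force: [-8.2, 2.0, 17.5]
finger_gap: 0.3
```

Request:
{"name": "jog_arm", "arguments": {"plan": [[[0,0,0],[0,0,0.0015],-1],[[0,0,0],[0,0,0.0025],-1],[[0,0,0],[0,0,0.0025],-1]]}}

```text
time: 24.28
tool_pos: [574.5, -118.4, 143.7]
tcp_rot: [180.0, -0.1, -3.7]
ft_force: [-17.9, 5.0, 32.0]
finger_gap: 0.1
```

Run:
```python
from h import *
applied([0,0,0],[0,0,.058]);applied([0,0,0],[0,0,.004]);applied([0,0,0],[0,0,.0025])
ci=cam("wrist"); p,d=snapshot("wrist"); P=cloud(ci,d); cv2.imwrite("pics/w18.png",p)
for v in range(150,260,10): print(v,P[v,[270,290,320,350,370],2].round(1),P[v,320,:2].round(1))
```

```text
t 24.27 cmd [ 574.1 -118.4  145. ] meas [ 574.5 -118.4  143.7] [ 1.8e+02 -1.0e-01 -3.7e+00] F [-17.9   5.   32. ] gap 0.1
t 24.27 cmd [ 574.1 -118.4  141. ] meas [ 574.5 -118.4  143.7] [ 1.8e+02 -1.0e-01 -3.7e+00] F [-17.9   5.   32. ] gap 0.1
t 24.27 cmd [ 574.1 -118.4  138.5] meas [ 574.5 -118.4  143.7] [ 1.8e+02 -1.0e-01 -3.7e+00] F [-17.9   5.   32. ] gap 0.1
150 [107.9 138.2 130.6 139.6 108. ] [ 620.4 -122.1]
160 [107.9 152.8 139.8 151.7 108.5] [ 616.8 -121.9]
170 [108.4 141.5 141.8 141.9 108.6] [ 612.2 -121.6]
180 [107.9 143.  141.6 142.6 108.4] [ 607.2 -121.2]
190 [108.6 153.8 154.7 153.9 108.7] [ 605.6 -121.1]
200 [156.4 158.7 157.  156.5 155.6] [ 601.5 -120.8]
210 [155.9 158.3 156.6 157.3 156.5] [ 596.6 -120.5]
220 [155.9 158.  157.4 157.9 156.2] [ 592.  -120.2]
230 [154.1 157.6 156.8 157.5 155.7] [ 586.9 -119.9]
240 [108.7 157.1 161.1 158.7 155.3] [ 583.7 -119.7]
250 [108.5 157.6 171.5 157.3 154.6] [ 583.6 -119.7]
```

View pics/w18.png

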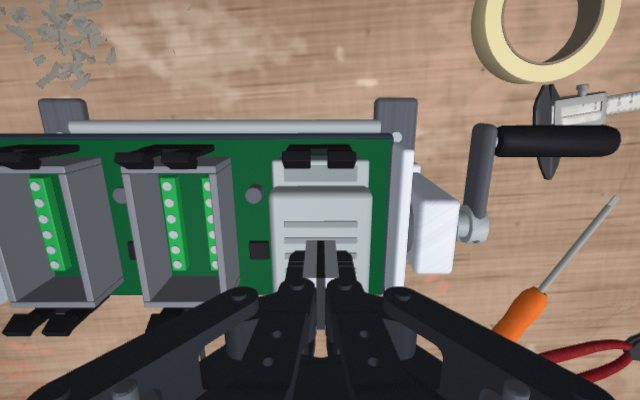

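Request:
{"name": "jog_arm", "arguments": {"plan": [[[0,0,0],[0,0,-0.03],-1],[[0,0,0],[0.015,0,-0.09],-1],[[0,0,0],[-0.05,0,-0.1],-1],[[0,0,0],[-0.05,0,-0.1],-1],[[0,0,0],[-0.05,0,-0.1],-1]]}}

```text
time: 24.95
tool_pos: [524.0, -115.0, 238.8]
tcp_rot: [180.0, -0.0, -3.7]
ft_force: [0.9, -0.0, 0.9]
finger_gap: 0.1
```

Run:
```python
from h import *
applied([0,0,0],[-.05,0,-.1])
ci=cam("wrist"); p,d=snapshot("wrist"); P=cloud(ci,d); cv2.imwrite("pics/w19.png",p)
for v in range(100,250,8): print(v,P[v,[290,300,320,340,350],2].round(1),P[v,320,:2].round(1))
p,d=snapshot("side"); cv2.imwrite("pics/s19.png",cv2.resize(p[190:270,310:430],(720,480),interpolation=cv2.INTER_CUBIC))
```

```text
t 24.95 cmd [ 524.2 -115.2  238.5] meas [ 524.  -115.   238.8] [180.   -0.   -3.7] F [ 0.9 -0.   0.9] gap 0.1
100 [155.6 156.6 158.1 158.1 156.2] [ 594.6 -120.3]
108 [157.7 157.9 158.4 158.7 157.4] [ 589.3 -120. ]
116 [157.6 158.5 157.2 158.6 158.1] [ 583.9 -119.6]
124 [157.9 157.6 157.1 156.7 157.7] [ 578.4 -119.3]
132 [158.1 158.3 159.9 158.  157.9] [ 573.1 -118.9]
140 [157.5 158.8 159.4 157.1 158.4] [ 567.5 -118.6]
148 [157.6 157.7 157.8 158.6 156.7] [ 561.6 -118.2]
156 [157.7 158.8 159.  157.3 158.5] [ 556.  -117.8]
164 [156.2 158.7 157.9 157.2 157.8] [ 550.  -117.4]
172 [138.1 156.8 156.2 156.  142.8] [ 543.7 -117. ]
180 [107.2 142.9 144.1 143.3 143.3] [ 534.8 -116.4]
188 [  0.2 149.3 130.6 149.5   0.6] [ 524.8 -115.7]
196 [ -0.2 150.    1.4 149.6   2.3] [ 480.6 -112.8]
204 [2.3 0.9 2.1 3.3 1.7] [ 470.4 -112.1]
212 [2.3 2.7 0.8 0.2 1.2] [ 459.4 -111.4]
220 [1.9 0.6 1.1 0.8 1.1] [ 448.8 -110.7]
228 [2.2 0.2 0.4 3.1 2.5] [ 437.6 -109.9]
236 [0.7 2.7 3.  2.2 1.9] [ 427.6 -109.3]
244 [  2.4   1.8 261.6   2.    0.7] [ 533.7 -116.4]
```

View pics/w19.png

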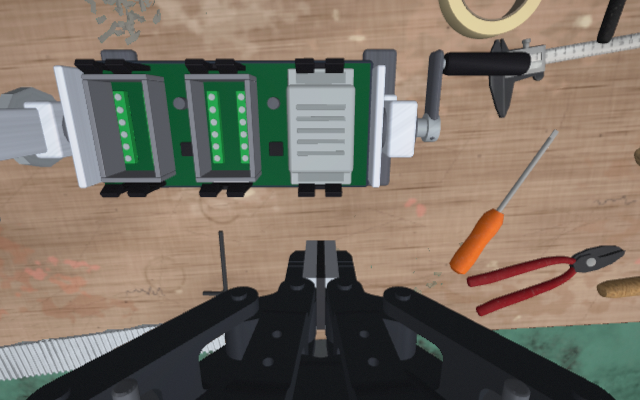

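View pics/s19.png

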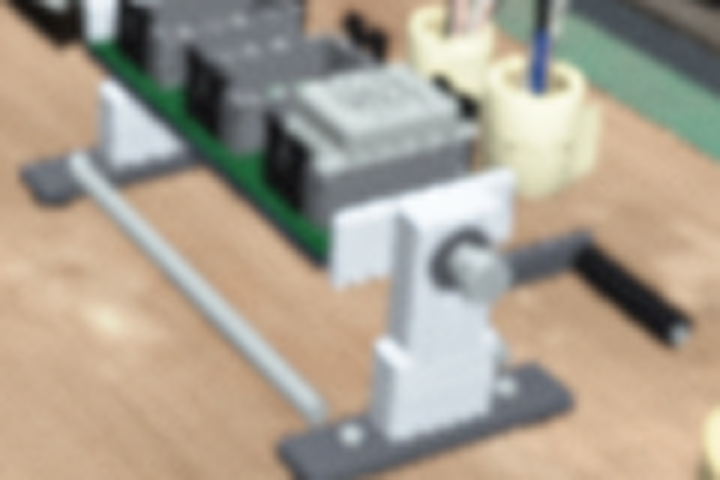

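Run:
```python
from h import *
rel([507,310.5,160],5.5)
```

```text
turn [-0.   -0.   -9.12] shift [-0.044  -0.4238  0.0785]
```

Request:
{"name": "jog_arm", "arguments": {"plan": [[[0,0,0],[-0.005,-0.05,0],1],[[0,0,0],[-0.01,-0.1,0],1],[[0,0,-2],[-0.016,-0.155,0],1],[[0,0,-4],[-0.022,-0.21,0],1],[[0,0,-6],[-0.028,-0.265,0],1],[[0,0,-8],[-0.034,-0.32,0],1],[[0,0,-9.1],[-0.039,-0.375,0.03],1],[[0,0,-9.1],[-0.044,-0.4238,0.0785],1],[[0,0,-9.1],[-0.044,-0.4238,0.0785],1],[[0,0,-9.1],[-0.044,-0.4238,0.0785],1],[[0,0,-9.1],[-0.044,-0.4238,0.0785],1]]}}

```text
time: 26.42
tool_pos: [508.7, 310.3, 162.0]
tcp_rot: [-180.0, -0.1, 5.3]
ft_force: [0.7, 0.0, 0.1]
finger_gap: 85.2
```

Run:
```python
from h import *
applied([0,0,-9.1],[-.044,-.4238,.0785])
ci=cam("wrist"); p,d=snapshot("wrist"); P=cloud(ci,d); cv2.imwrite("pics/w20.png",p)
covers(P=P,ci=ci,boxes=[(260,390,100,260)],lo=35,hi=44,k=3)
```

```text
t 26.43 cmd [507.  310.5 160. ] meas [508.7 310.3 162. ] [-1.8e+02 -1.0e-01  5.3e+00] F [0.7 0.  0.1] gap 85.2
3690 39.5 [507.1 312.2] [61.8 47.5] 5.8
```

View pics/w20.png

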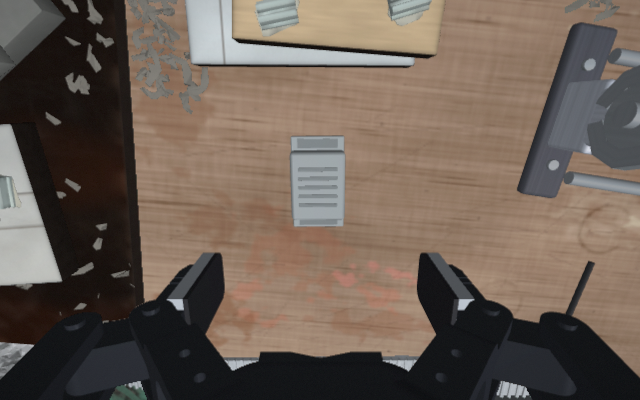

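Request:
{"name": "jog_arm", "arguments": {"plan": [[[0,0,-0.4],[-0.0006,-0.0018,0.05],1],[[0,0,-0.4],[-0.0006,-0.0018,0.1],1],[[0,0,-0.4],[-0.0006,-0.0018,0.14],1],[[0,0,-0.4],[-0.0006,-0.0018,0.166],1],[[0,0,-0.4],[-0.0006,-0.0018,0.166],1],[[0,0,-0.4],[-0.0006,-0.0018,0.166],0.3],[[0,0,-0.4],[-0.0006,-0.0018,0.166],-0.5],[[0,0,-0.4],[-0.0006,-0.0018,0.166],-1],[[0,0,-0.4],[-0.0006,-0.0018,0.166],-1],[[0,0,-0.4],[-0.0006,-0.0018,0.166],-1]], "force": 40}}

```text
time: 27.72
tool_pos: [508.4, 313.2, -3.2]
tcp_rot: [-179.9, -0.2, 5.8]
ft_force: [-0.4, -2.0, 7.7]
finger_gap: 47.3
```

Request:
{"name": "jog_arm", "arguments": {"plan": [[[0,0,0],[0,0,-0.02],-1],[[0,0,0],[0,0,-0.05],-1],[[0,0,0],[0,0,-0.1],-1],[[0,0,0],[0,0,-0.16],-1],[[0,0,0],[0,0,-0.22],-1],[[0,0,0],[0,0,-0.22],-1],[[0,0,0],[0,0,-0.22],-1]], "force": 60}}

```text
time: 28.6
tool_pos: [506.6, 312.6, 215.5]
tcp_rot: [-180.0, -0.1, 5.8]
ft_force: [0.3, 0.0, -0.9]
finger_gap: 47.1
```

Run:
```python
from h import *
applied([0,0,-.4],[-.0006,-.0018,.166]);applied([0,0,0],[0,0,-.22])
ci=cam("wrist"); p,d=snapshot("wrist"); P=cloud(ci,d); cv2.imwrite("pics/w21.png",p); t,R=tool()
g=cv2.cvtColor(p,cv2.COLOR_BGR2GRAY).astype(float); 
print(g[165:195,300:340].mean(1).round(0))
for v in range(180,345,16): print(v,(P[v,[275,300,320,345,365],2]-t[2]).round(1))
print(R.T@(plane(ci,320,177.5,t[2]+26)-t))
rel([575.5,-43.5,180],-3.6)
```

```text
t 28.6 cmd [506.3 312.2  -6. ] meas [506.6 312.6 215.5] [-1.8e+02 -1.0e-01  5.8e+00] F [ 0.3  0.  -0.9] gap 47.1
t 28.6 cmd [506.3 312.2 214. ] meas [506.6 312.6 215.5] [-1.8e+02 -1.0e-01  5.8e+00] F [ 0.3  0.  -0.9] gap 47.1
[139. 141. 142. 142. 140. 141. 141. 139. 126.  94. 103. 131. 157. 180.
 184. 183. 138. 138. 146. 146. 146. 146. 146. 146. 146. 146. 146. 146.
 146. 146.]
180 [27.5 28.6 27.8 27.4 28.4]
196 [28.1 28.5 28.8 28.2 27.1]
212 [40.  39.2 39.4 38.8 38.8]
228 [44.2 44.  44.3 44.3 43.9]
244 [44.6 44.5 42.4 43.  44.1]
260 [44.  44.1 44.4 45.  43.6]
276 [45.5 44.2 45.1 45.6 44.6]
292 [44.2 45.  44.6 46.  43.4]
308 [43.4 45.2 45.4 44.9 44.5]
324 [45.1 45.1 45.1 45.7 44.6]
340 [45.5 45.1 43.9 44.6 43.7]
[ 40.70432777   0.20781188 -26.04573795]
turn [-0.   -0.    9.48] shift [0.0324 0.3609 0.034 ]
```

View pics/w21.png

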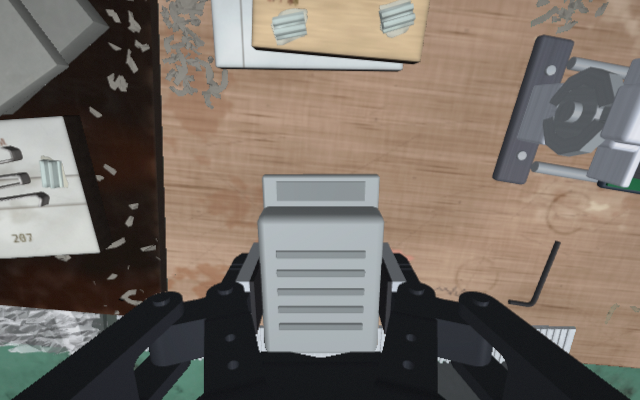

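Run:
```python
from h import *
rel([578.2,-43,180],-3.6)
```

```text
turn [-0.   -0.    9.48] shift [0.0352 0.3607 0.034 ]
```

Request:
{"name": "jog_arm", "arguments": {"plan": [[[0,0,1],[0.002,0.02,-0.05],-1],[[0,0,2],[0.007,0.07,-0.06],-1],[[0,0,3],[0.012,0.12,-0.06],-1],[[0,0,5],[0.017,0.17,-0.06],-1],[[0,0,7],[0.022,0.22,-0.06],-1],[[0,0,9.5],[0.027,0.28,-0.06],-1],[[0,0,9.5],[0.033,0.33,-0.05],-1],[[0,0,9.5],[0.0352,0.3607,0],-1],[[0,0,9.5],[0.0352,0.3607,0.034],-1],[[0,0,9.5],[0.0352,0.3607,0.034],-1],[[0,0,9.5],[0.0352,0.3607,0.034],-1],[[0,0,9.5],[0.0352,0.3607,0.034],-1]]}}

```text
time: 30.15
tool_pos: [579.3, -42.4, 182.6]
tcp_rot: [180.0, -0.2, -3.6]
ft_force: [0.3, 0.6, -0.3]
finger_gap: 47.2
```

Run:
```python
from h import *
applied([0,0,9.5],[.0352,.3607,.034])
ci=cam("wrist"); p,d=snapshot("wrist"); P=cloud(ci,d); cv2.imwrite("pics/w22.png",p)
g=cv2.cvtColor(p,cv2.COLOR_BGR2GRAY).astype(float); print(g[168:185,300:340].mean(1).round(0))
```

```text
t 30.15 cmd [578.2 -43.  180. ] meas [579.3 -42.4 182.6] [180.   -0.2  -3.6] F [ 0.3  0.6 -0.3] gap 47.2
[ 82.  92.  98. 100. 101. 100.  86.  98. 127. 151. 171. 174. 174. 142.
 136. 140. 140.]
```

View pics/w22.png

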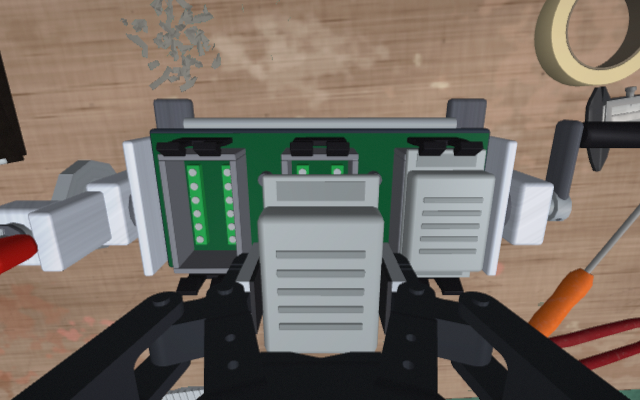

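Request:
{"name": "jog_arm", "arguments": {"plan": [[[0,0,0],[0,0,0.02],-1],[[0,0,0],[0,0,0.04],-1],[[0,0,0],[0,0,0.05],-1],[[0,0,0],[0,0,0.055],-1],[[0,0,0],[0,0,0.058],-1],[[0,0,0],[0,0,0.058],-1]]}}

```text
time: 30.95
tool_pos: [578.6, -42.9, 123.1]
tcp_rot: [180.0, -0.1, -3.7]
ft_force: [-0.4, -0.1, 1.5]
finger_gap: 47.0
```

Tiny forces; release, raise, shut.

Request:
{"name": "jog_arm", "arguments": {"plan": [[[0,0,0],[0,0,0],0.35],[[0,0,0],[0,0,0],0.35],[[0,0,0],[0,0,0],0.35],[[0,0,0],[0,0,-0.04],0.35],[[0,0,0],[0,0,-0.08],0.35],[[0,0,0],[0,0,-0.08],-1],[[0,0,0],[0,0,-0.08],-1],[[0,0,0],[0,0,-0.08],-1],[[0,0,0],[0,0,-0.08],-1]]}}

```text
time: 32.08
tool_pos: [577.4, -42.7, 201.0]
tcp_rot: [-180.0, 0.1, -3.7]
ft_force: [-0.1, 0.2, 0.6]
finger_gap: 0.0
```

Run:
```python
from h import *
applied([0,0,0],[0,0,.058]);applied([0,0,0],[0,0,-.08])
ci=cam("wrist"); p,d=snapshot("wrist"); P=cloud(ci,d); cv2.imwrite("pics/w23.png",p)
for v in range(150,245,10): print(v,P[v,[290,300,320,340,350],2].round(1),P[v,320,:2].round(1))
```

```text
t 32.08 cmd [578.2 -43.  122. ] meas [577.4 -42.7 201. ] [-1.8e+02  1.0e-01 -3.7e+00] F [-0.1  0.2  0.6] gap 0.0
t 32.08 cmd [578.2 -43.  202. ] meas [577.4 -42.7 201. ] [-1.8e+02  1.0e-01 -3.7e+00] F [-0.1  0.2  0.6] gap 0.0
150 [149.9 148.9 149.4 150.5 150. ] [617.6 -45.9]
160 [150.4 149.7 150.  149.8 149. ] [611.4 -45.5]
170 [163.6 161.9 164.3 162.3 164. ] [607.9 -45.3]
180 [166.3 165.1 165.3 166.4 166.5] [602.  -44.9]
190 [167.3 164.7 166.1 167.  166.9] [596.1 -44.5]
200 [167.6 167.4 167.2 166.8 167.1] [590.1 -44.1]
210 [168.7 169.2 167.9 169.4 167.1] [584.  -43.7]
220 [168.1 168.4 168.3 168.2 167.2] [577.7 -43.3]
230 [167.9 167.3 167.7 167.6 167.1] [570.9 -42.9]
240 [167.5 168.9 218.5 168.6 168.4] [586.7 -44. ]
```

View pics/w23.png

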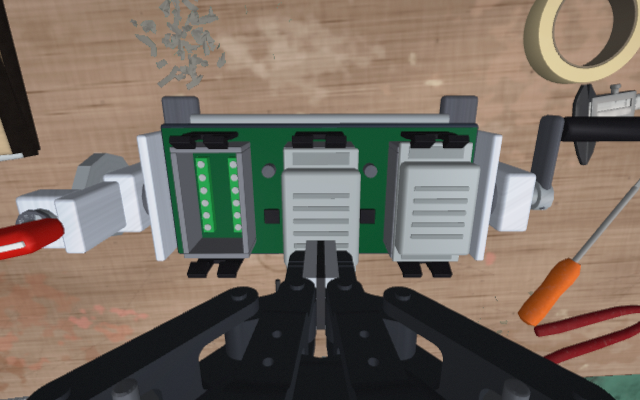

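Resting level on its slopes, as the first did. Press the middle.

Request:
{"name": "jog_arm", "arguments": {"plan": [[[0,0,0],[0,0,0.03],-1],[[0,0,0],[0,0,0.05],-1],[[0,0,0],[0,0,0.055],-1],[[0,0,0],[0,0,0.058],-1],[[0,0,0],[0,0,0.06],-1],[[0,0,0],[0,0,0.061],-1],[[0,0,0],[0,0,0.061],-1]]}}

```text
time: 33.0
tool_pos: [578.8, -42.9, 143.9]
tcp_rot: [180.0, -0.1, -3.7]
ft_force: [-5.3, -0.3, 11.2]
finger_gap: -0.5
```

Request:
{"name": "jog_arm", "arguments": {"plan": [[[0,0,0],[0,0,0.001],-1],[[0,0,0],[0,0,0.0025],-1],[[0,0,0],[0,0,0.0025],-1],[[0,0,0],[0,0,0.0025],-1]]}}

```text
time: 33.5
tool_pos: [578.9, -42.9, 143.8]
tcp_rot: [180.0, -0.2, -3.7]
ft_force: [-14.7, 2.8, 25.5]
finger_gap: 0.1
```

Request:
{"name": "jog_arm", "arguments": {"plan": [[[0,0,0],[0,0,-0.03],-1],[[0,0,0],[0.015,0,-0.09],-1],[[0,0,0],[-0.05,0,-0.1],-1],[[0,0,0],[-0.05,0,-0.1],-1],[[0,0,0],[-0.05,0,-0.1],-1]]}}

```text
time: 34.12
tool_pos: [528.4, -39.6, 239.6]
tcp_rot: [180.0, -0.1, -3.7]
ft_force: [0.1, 0.3, 0.3]
finger_gap: 0.1
```

Run:
```python
from h import *
applied([0,0,0],[0,0,.061]);applied([0,0,0],[0,0,.0025]);applied([0,0,0],[-.05,0,-.1])
ci=cam("wrist"); p,d=snapshot("wrist"); P=cloud(ci,d); cv2.imwrite("pics/w24.png",p)
for v in range(84,210,8): print(v,P[v,[290,300,320,340,350],2].round(1),P[v,320,:2].round(1),P[v,[400,410,430,445],2].round(1))
```

```text
t 34.12 cmd [578.2 -43.  141. ] meas [528.4 -39.6 239.6] [ 1.8e+02 -1.0e-01 -3.7e+00] F [0.1 0.3 0.3] gap 0.1
t 34.12 cmd [578.2 -43.  138.5] meas [528.4 -39.6 239.6] [ 1.8e+02 -1.0e-01 -3.7e+00] F [0.1 0.3 0.3] gap 0.1
t 34.12 cmd [528.3 -39.8 238.5] meas [528.4 -39.6 239.6] [ 1.8e+02 -1.0e-01 -3.7e+00] F [0.1 0.3 0.3] gap 0.1
84 [154.8 155.3 155.  155.2 154.9] [609.8 -45.6] [156.  155.1 155.  155. ]
92 [156.9 157.6 157.6 156.8 157.8] [604.4 -45.2] [156.9 155.9 156.8 155.3]
100 [157.5 157.3 157.3 157.9 157.3] [599.2 -44.9] [157.4 157.8 156.7 158.3]
108 [158.1 158.3 159.3 157.3 157.4] [593.9 -44.5] [156.4 158.1 158.3 158.2]
116 [156.6 160.1 157.9 158.1 157.4] [588.4 -44.2] [157.3 158.9 158.7 159.3]
124 [157.9 156.7 158.4 156.9 156.6] [583.  -43.8] [158.4 157.8 157.8 158.2]
132 [157.6 159.1 158.2 157.9 158.4] [577.4 -43.5] [158.4 158.4 158.1 158.3]
140 [157.5 158.6 159.6 158.7 156.9] [571.9 -43.1] [157.9 157.4 159.  158.7]
148 [157.2 159.1 156.9 158.6 158.1] [565.9 -42.7] [156.9 159.2 157.8 157.2]
156 [157.1 157.9 158.2 158.6 158.6] [560.3 -42.3] [158.  158.3 158.5 157.5]
164 [156.9 158.1 157.  157.6 157.7] [554.2 -41.9] [157.8 158.4 160.1 158.2]
172 [137.2 143.  143.3 142.9 142.2] [545.3 -41.4] [142.5 142.5 142.2 142.5]
180 [138.2 143.2 142.6 143.  143.3] [538.8 -40.9] [143.1 143.5 143.  142.4]
188 [  1.7 150.3 130.6 149.3   1.1] [529.1 -40.3] [149.8 149.5 149.8   0.8]
196 [1.5 0.9 1.1 2.4 1.2] [485.  -37.3] [-0.6  2.1  1.6  1. ]
204 [1.2 2.6 1.8 2.2 1.8] [474.7 -36.7] [0.5 0.6 2.4 1.6]
```

View pics/w24.png

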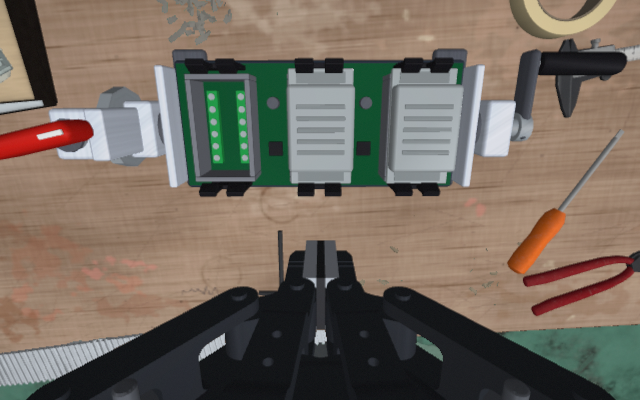

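Run:
```python
from h import *
rel([589,121.7,245],98)
```

```text
turn [   0.      0.   -101.62] shift [ 0.0504 -0.165  -0.0065]
```

Request:
{"name": "jog_arm", "arguments": {"plan": [[[0,0,-10],[0.004,-0.016,-0.03],1],[[0,0,-20],[0.008,-0.032,-0.03],1],[[0,0,-30],[0.013,-0.048,-0.03],1],[[0,0,-40],[0.018,-0.064,-0.03],1],[[0,0,-50],[0.023,-0.08,-0.03],1],[[0,0,-60],[0.028,-0.096,-0.03],1],[[0,0,-70],[0.033,-0.112,-0.03],1],[[0,0,-80],[0.038,-0.128,-0.03],1],[[0,0,-90],[0.044,-0.144,-0.03],1],[[0,0,-100],[0.0504,-0.165,-0.02],1],[[0,0,-101.6],[0.0504,-0.165,-0.0065],1],[[0,0,-101.6],[0.0504,-0.165,-0.0065],1]]}}

```text
time: 35.67
tool_pos: [588.4, 121.5, 243.0]
tcp_rot: [-179.8, 0.0, 97.8]
ft_force: [0.4, -0.8, 0.3]
finger_gap: 85.2
```

Request:
{"name": "jog_arm", "arguments": {"plan": [[[0,0,0],[0,0,0],1],[[0,0,0],[0,0,0],1]]}}

```text
time: 35.92
tool_pos: [589.5, 121.3, 246.2]
tcp_rot: [179.9, 0.0, 97.8]
ft_force: [-0.3, 0.5, -0.4]
finger_gap: 85.5
```

```bash
cat >> h.py <<'E'
def knob(p,P,ci):
    z=P[...,2]; hsv=cv2.cvtColor(p,cv2.COLOR_BGR2HSV)
    m=((hsv[...,0]<8)|(hsv[...,0]>172))&(hsv[...,1]>170)&(hsv[...,2]>60)&(z>190)&(z<225)
    m=cv2.morphologyEx(m.astype(np.uint8),cv2.MORPH_OPEN,np.ones((5,5)))
    n,l,st,ce=cv2.connectedComponentsWithStats(m); i=1+np.argmax(st[1:,4]); q=(l==i)&(z>209)
    v,u=np.nonzero(q); W=plane(ci,u,v,214); print('knob',len(W),cv2.minAreaRect(W[:,:2].astype(np.float32)))
E
python3 - <<'E'
from h import *
applied([0,0,-101.6],[.0504,-.165,-.0065])
ci=cam("wrist"); p,d=snapshot("wrist"); P=cloud(ci,d); cv2.imwrite("pics/w25.png",p); knob(p,P,ci)
E
```

```text
t 35.92 cmd [589.  121.7 245. ] meas [589.5 121.3 246.2] [179.9   0.   97.8] F [-0.3  0.5 -0.4] gap 85.5
knob 1432 ((587.1759033203125, 123.63651275634766), (12.416427612304688, 51.67616653442383), 9.95481014251709)
```

View pics/w25.png

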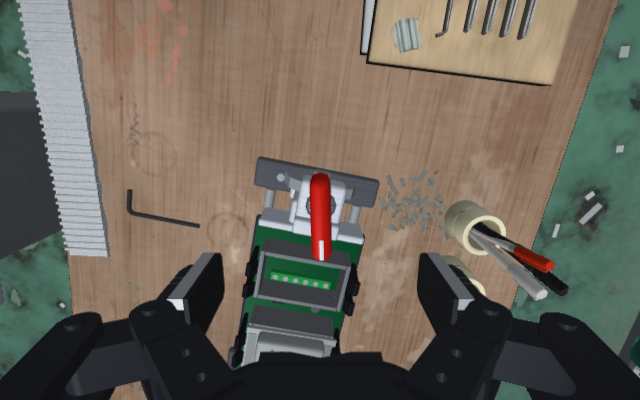

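Run:
```python
from h import *
rel([588,122,168.5],99.5)
```

```text
turn [-0.    0.   -1.52] shift [ 0.0005 -0.001   0.0765]
```

Request:
{"name": "jog_arm", "arguments": {"plan": [[[0,0,-1.5],[0.0005,-0.001,0.04],1],[[0,0,-1.5],[0.0005,-0.001,0.0765],1],[[0,0,-1.5],[0.0005,-0.001,0.0765],1],[[0,0,-1.5],[0.0005,-0.001,0.0765],-1],[[0,0,-1.5],[0.0005,-0.001,0.0765],-1],[[0,0,-1.5],[0.0005,-0.001,0.0765],-1],[[0,0,-1.5],[0.0005,-0.001,0.0765],-1],[[0,0,-1.5],[0.0005,-0.001,0.0765],-1]], "force": 50}}

```text
time: 36.98
tool_pos: [589.3, 122.4, 170.0]
tcp_rot: [179.8, 0.0, 99.4]
ft_force: [5.7, 1.1, 2.1]
finger_gap: 12.1
```

Request:
{"name": "jog_arm", "arguments": {"plan": [[[0,0,-10],[0,0.0008,0],-1],[[0,0,-20],[0,0.0008,0],-1],[[0,0,-30],[0,0.0008,0],-1],[[0,0,-40],[0,0.0008,0],-1],[[0,0,-50],[0,0.0008,0],-1],[[0,0,-60],[0,0.0008,0],-1],[[0,0,-69],[0,0.0008,0],-1],[[0,0,-75],[0,0.0008,0],-1],[[0,0,-78],[0,0.0008,0],-1],[[0,0,-78],[0,0.0008,0],-1]]}}

```text
time: 38.22
tool_pos: [589.0, 121.8, 170.0]
tcp_rot: [-180.0, 0.0, 177.4]
ft_force: [-1.1, -1.8, 6.9]
finger_gap: 12.3
```

Request:
{"name": "jog_arm", "arguments": {"plan": [[[0,0,0],[0,0,0],1],[[0,0,0],[0,0,0],1],[[0,0,0],[0,0,0],1],[[0,0,0],[0,0,-0.04],1],[[0,0,0],[0,0,-0.09],1],[[0,0,0],[0,0,-0.09],1],[[0,0,0],[0,0,-0.09],1]]}}

```text
time: 39.1
tool_pos: [588.8, 122.4, 258.6]
tcp_rot: [180.0, -0.0, 177.4]
ft_force: [0.2, 0.4, -0.9]
finger_gap: 85.7
```

Run:
```python
from h import *
applied([0,0,-1.5],[.0005,-.001,.0765]);applied([0,0,-78],[0,.0008,0]);applied([0,0,0],[0,0,-.09])
ci=cam("wrist"); p,d=snapshot("wrist"); P=cloud(ci,d); cv2.imwrite("pics/w26.png",p); knob(p,P,ci)
rel([616,-256,75],86.4)
```

```text
t 39.1 cmd [588.  122.  168.5] meas [588.8 122.4 258.6] [180.   -0.  177.4] F [ 0.2  0.4 -0.9] gap 85.7
t 39.1 cmd [588.8 122.2 168.5] meas [588.8 122.4 258.6] [180.   -0.  177.4] F [ 0.2  0.4 -0.9] gap 85.7
t 39.1 cmd [588.8 122.2 258.5] meas [588.8 122.4 258.6] [180.   -0.  177.4] F [ 0.2  0.4 -0.9] gap 85.7
knob 1265 ((585.15576171875, 121.0826644897461), (12.13573169708252, 51.1385498046875), 86.272705078125)
turn [-0.    0.   91.08] shift [-0.0439 -0.3766  0.1835]
```

View pics/w26.png

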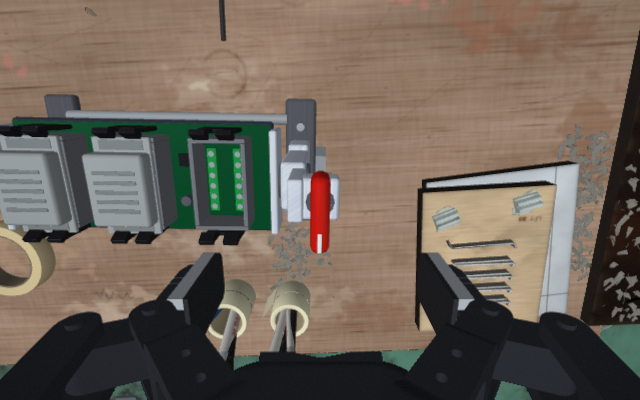

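Request:
{"name": "jog_arm", "arguments": {"plan": [[[0,0,9],[-0.004,-0.038,0],1],[[0,0,18],[-0.008,-0.076,0],1],[[0,0,27],[-0.013,-0.114,0],1],[[0,0,36],[-0.018,-0.152,0],1],[[0,0,45],[-0.022,-0.19,0],1],[[0,0,54],[-0.026,-0.228,0],1],[[0,0,63],[-0.03,-0.266,0],1],[[0,0,72],[-0.035,-0.304,0],1],[[0,0,81],[-0.04,-0.342,0],1],[[0,0,91],[-0.0439,-0.3766,0.03],1],[[0,0,91],[-0.0439,-0.3766,0.06],1],[[0,0,91],[-0.0439,-0.3766,0.06],1]]}}

```text
time: 40.65
tool_pos: [612.8, -254.9, 193.1]
tcp_rot: [-179.5, -0.2, 86.4]
ft_force: [0.5, -0.0, -0.3]
finger_gap: 85.3
```

Run:
```python
from h import *
applied([0,0,91],[-.0439,-.3766,.06])
rel([616,-256,75],86.4)
p,d=snapshot("wrist"); cv2.imwrite("pics/w27.png",p)
```

```text
t 40.65 cmd [ 616.  -256.   198.5] meas [ 612.8 -254.9  193.1] [-179.5   -0.2   86.4] F [ 0.5 -0.  -0.3] gap 85.3
turn [-0.    0.    0.08] shift [ 0.     -0.      0.1235]
```

View pics/w27.png

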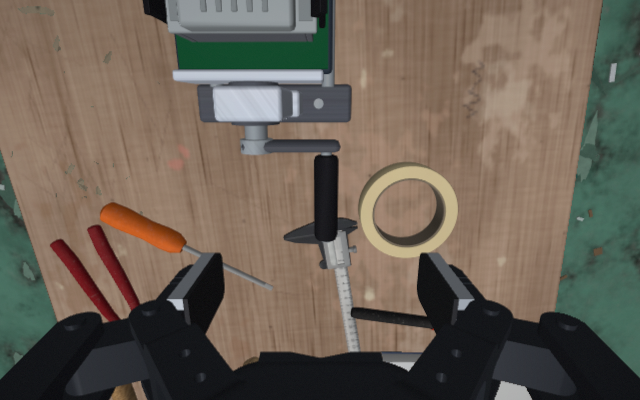

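Request:
{"name": "jog_arm", "arguments": {"plan": [[[0,0,0],[0,0,0.04],1],[[0,0,0],[0,0,0.08],1],[[0,0,0],[0,0,0.11],1],[[0,0,0],[0,0,0.1235],1],[[0,0,0],[0,0,0.1235],1],[[0,0,0],[0,0,0.1235],-1],[[0,0,0],[0,0,0.1235],-1],[[0,0,0],[0,0,0.1235],-1],[[0,0,0],[0,0,0.1235],-1],[[0,0,0],[0,0,0.1235],-1]], "force": 60}}

```text
time: 41.95
tool_pos: [615.9, -256.1, 76.1]
tcp_rot: [180.0, 0.0, 86.4]
ft_force: [-1.9, 0.6, 4.0]
finger_gap: 16.2
```

Request:
{"name": "jog_arm", "arguments": {"plan": [[[0,0,0],[0,-0.0015,-0.013],-1],[[0,0,0],[0,-0.0065,-0.025],-1],[[0,0,0],[0,-0.0145,-0.0355],-1],[[0,0,0],[0,-0.025,-0.0435],-1],[[0,0,0],[0,-0.037,-0.0485],-1],[[0,0,0],[0,-0.05,-0.05],-1],[[0,0,0],[0,-0.063,-0.0485],-1],[[0,0,0],[0,-0.075,-0.0435],-1],[[0,0,0],[0,-0.0855,-0.0355],-1],[[0,0,0],[0,-0.0935,-0.025],-1],[[0,0,0],[0,-0.0985,-0.013],-1],[[0,0,0],[0,-0.1,0],-1]]}}

```text
time: 43.45
tool_pos: [515.9, -249.7, 75.2]
tcp_rot: [179.9, 0.0, 86.4]
ft_force: [6.1, 0.7, 33.8]
finger_gap: 16.2
```

Request:
{"name": "jog_arm", "arguments": {"plan": [[[0,0,0],[0,0,0.003],-1],[[0,0,0],[0,0,0.004],-1],[[0,0,0],[0,0,0.004],-1],[[0,0,0],[0,0,0.004],-1]]}}

```text
time: 43.95
tool_pos: [516.4, -249.9, 75.2]
tcp_rot: [179.9, 0.0, 86.4]
ft_force: [-12.5, 8.5, 35.9]
finger_gap: 16.2
```

Run:
```python
from h import *
applied([0,0,0],[0,0,.1235]);applied([0,0,0],[0,-.1,0]);applied([0,0,0],[0,0,.004])
p,d=snapshot("wrist"); cv2.imwrite("pics/w28.png",p)
```

```text
t 43.95 cmd [ 616. -256.   75.] meas [ 516.4 -249.9   75.2] [179.9   0.   86.4] F [-12.5   8.5  35.9] gap 16.2
t 43.95 cmd [ 516.2 -249.9   75. ] meas [ 516.4 -249.9   75.2] [179.9   0.   86.4] F [-12.5   8.5  35.9] gap 16.2
t 43.95 cmd [ 516.2 -249.9   71. ] meas [ 516.4 -249.9   75.2] [179.9   0.   86.4] F [-12.5   8.5  35.9] gap 16.2
```

View pics/w28.png

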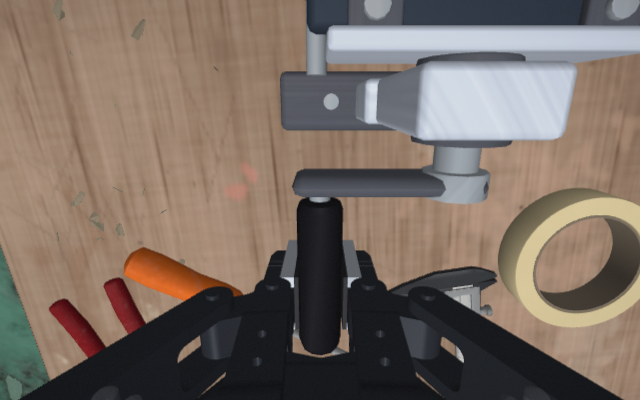

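Request:
{"name": "jog_arm", "arguments": {"plan": [[[0,0,0],[0,0,-0.003],-1],[[0,0,0],[0,0,-0.004],1],[[0,0,0],[0,0,-0.004],1],[[0,0,0],[0,0,-0.004],1],[[0,0,0],[0,0,-0.05],1],[[0,0,0],[0,0,-0.1],1],[[0,0,0],[0,0,-0.16],1],[[0,0,-10],[0.03,0.006,-0.19],1],[[0,0,-20],[0.07,0.012,-0.19],1],[[0,0,-30],[0.11,0.018,-0.19],1],[[0,0,-40],[0.15,0.024,-0.19],1],[[0,0,-50],[0.19,0.03,-0.19],1]]}}

```text
time: 45.5
tool_pos: [557.6, -60.6, 260.7]
tcp_rot: [-180.0, -0.0, 136.7]
ft_force: [0.0, -1.0, -0.2]
finger_gap: 84.9
```

Run:
```python
from h import *
applied([0,0,-50],[.19,.03,-.19])
rel([588.9,122.1,245],176.4)
```

```text
t 45.5 cmd [557.9 -62.1 261. ] meas [557.6 -60.6 260.7] [-180.    -0.   136.7] F [ 0.  -1.  -0.2] gap 84.9
turn [ -0.     0.   -39.92] shift [0.1043 0.1549 0.016 ]
```

Request:
{"name": "jog_arm", "arguments": {"plan": [[[0,0,-10],[0.026,0.038,0],1],[[0,0,-20],[0.052,0.076,0],1],[[0,0,-30],[0.078,0.115,0],1],[[0,0,-40],[0.1043,0.1549,0.016],1],[[0,0,-40],[0.1043,0.1549,0.016],1],[[0,0,-40],[0.1043,0.1549,0.016],1],[[0,0,-40],[0.1043,0.1549,0.016],1]]}}

```text
time: 46.38
tool_pos: [589.2, 121.1, 245.7]
tcp_rot: [-180.0, 0.0, 176.3]
ft_force: [0.2, -1.5, 0.4]
finger_gap: 85.4
```

Run:
```python
from h import *
applied([0,0,-40],[.1043,.1549,.016])
ci=cam("wrist"); p,d=snapshot("wrist"); P=cloud(ci,d); cv2.imwrite("pics/w29.png",p); knob(p,P,ci)
```

```text
t 46.38 cmd [588.9 122.1 245. ] meas [589.2 121.1 245.7] [-180.     0.   176.3] F [ 0.2 -1.5  0.4] gap 85.4
knob 1411 ((585.1212158203125, 121.3176040649414), (11.829541206359863, 50.922523498535156), 85.82623291015625)
```

View pics/w29.png

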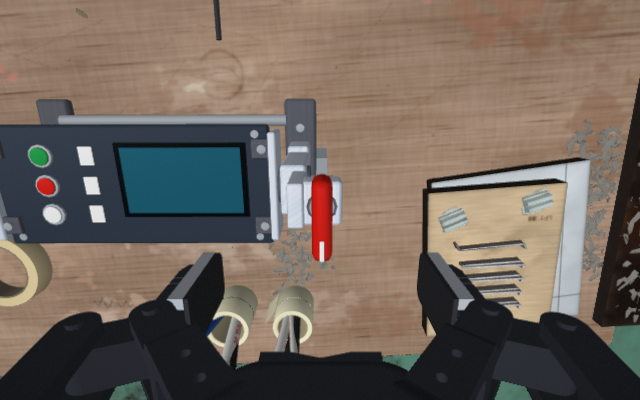

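Front up, knob at the unlocked angle. Grip and lock.

Request:
{"name": "jog_arm", "arguments": {"plan": [[[0,0,0],[0,0,0.04],1],[[0,0,0],[0,0,0.0765],1],[[0,0,0],[0,0,0.0765],1],[[0,0,0],[0,0,0.0765],-1],[[0,0,0],[0,0,0.0765],-1],[[0,0,0],[0,0,0.0765],-1],[[0,0,0],[0,0,0.0765],-1],[[0,0,0],[0,0,0.0765],-1]], "force": 50}}

```text
time: 47.42
tool_pos: [589.4, 121.9, 169.9]
tcp_rot: [-180.0, 0.1, 176.4]
ft_force: [-1.0, -3.3, 5.4]
finger_gap: 12.1
```

Request:
{"name": "jog_arm", "arguments": {"plan": [[[0,0,10],[0,0,0],-1],[[0,0,20],[0,0,0],-1],[[0,0,30],[0,0,0],-1],[[0,0,40],[0,0,0],-1],[[0,0,50],[0,0,0],-1],[[0,0,60],[0,0,0],-1],[[0,0,69],[0,0,0],-1],[[0,0,75],[0,0,0],-1],[[0,0,79.5],[0,0,0],-1],[[0,0,79.5],[0,0,0],-1]]}}

```text
time: 48.68
tool_pos: [589.6, 122.0, 169.9]
tcp_rot: [179.9, 0.0, 96.9]
ft_force: [-1.2, -2.5, 5.6]
finger_gap: 12.6
```

Run:
```python
from h import *
applied([0,0,0],[0,0,.0765]);applied([0,0,79.5],[0,0,0]); print(sense()['wrist_torque'])
```

```text
t 48.67 cmd [588.9 122.1 168.5] meas [589.6 122.  169.9] [179.9   0.   96.9] F [-1.2 -2.5  5.6] gap 12.6
t 48.67 cmd [588.9 122.1 168.5] meas [589.6 122.  169.9] [179.9   0.   96.9] F [-1.2 -2.5  5.6] gap 12.6
[-0.46858314  0.06002889  1.23765632]
```

Request:
{"name": "jog_arm", "arguments": {"plan": [[[0,0,0],[0,0,0],1],[[0,0,0],[0,0,0],1],[[0,0,0],[0,0,0],1],[[0,0,0],[0,0,-0.04],1],[[0,0,0],[0,0,-0.08],1],[[0,0,0],[0,0,-0.0765],1],[[0,0,0],[0,0,-0.0765],1]]}}

```text
time: 49.55
tool_pos: [588.6, 122.2, 244.5]
tcp_rot: [-179.9, -0.0, 96.9]
ft_force: [1.2, -0.4, -0.9]
finger_gap: 85.2
```

Run:
```python
from h import *
applied([0,0,0],[0,0,-.0765])
ci=cam("wrist"); p,d=snapshot("wrist"); P=cloud(ci,d); cv2.imwrite("pics/w30.png",p); knob(p,P,ci)
rel([430,150,300],97)
```

```text
t 49.55 cmd [588.9 122.1 245. ] meas [588.6 122.2 244.5] [-179.9   -0.    96.9] F [ 1.2 -0.4 -0.9] gap 85.2
knob 1414 ((587.2823486328125, 124.18964385986328), (12.068625450134277, 50.01769256591797), 8.746683120727539)
turn [-0.    0.   -0.02] shift [ 0.047  -0.1543 -0.055 ]
```

View pics/w30.png

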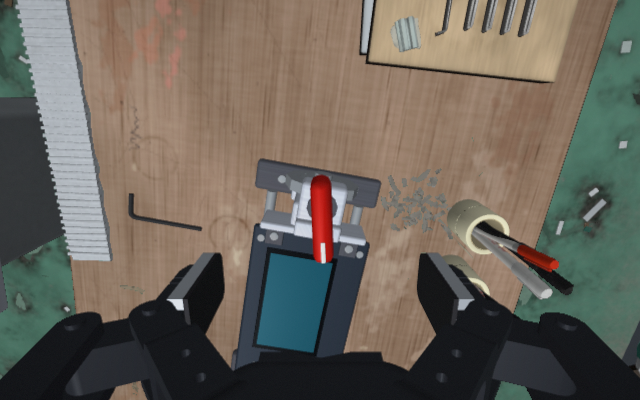

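Request:
{"name": "jog_arm", "arguments": {"plan": [[[0,0,0],[0.03,-0.04,-0.03],1],[[0,0,0],[0.06,-0.08,-0.05],1],[[0,0,0],[0.1,-0.12,-0.055],1],[[0,0,0],[0.15,-0.155,-0.055],1],[[0,0,0],[0.2,-0.19,-0.055],1],[[0,0,0],[0.25,-0.22,-0.055],1],[[0,0,0],[0.3,-0.25,-0.055],1],[[0,0,0],[0.3,-0.25,-0.055],1],[[0,0,0],[0.3,-0.25,-0.055],1]]}}

```text
time: 50.72
tool_pos: [304.3, 389.6, 299.1]
tcp_rot: [-179.9, 0.1, 97.0]
ft_force: [0.4, 0.1, 0.0]
finger_gap: 85.3
```

Run:
```python
from h import *
chk()
p,d=snapshot("top"); cv2.imwrite("pics/top31.png",cv2.resize(p[120:290,150:470],(800,425),interpolation=cv2.INTER_CUBIC))
p,d=snapshot("side"); cv2.imwrite("pics/s31.png",cv2.resize(p[130:290,200:440],(780,520),interpolation=cv2.INTER_CUBIC))
```

```text
t 50.73 cmd [588.9 122.1 245. ] meas [304.3 389.6 299.1] [-1.799e+02  1.000e-01  9.700e+01] F [0.4 0.1 0. ] gap 85.3
```

View pics/top31.png

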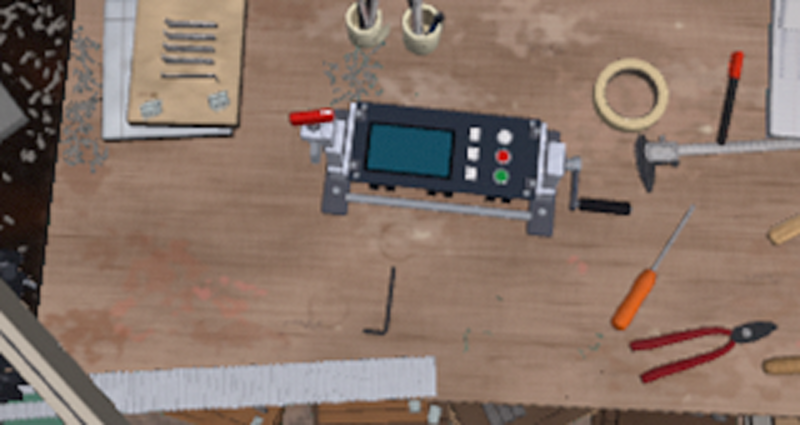

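View pics/s31.png

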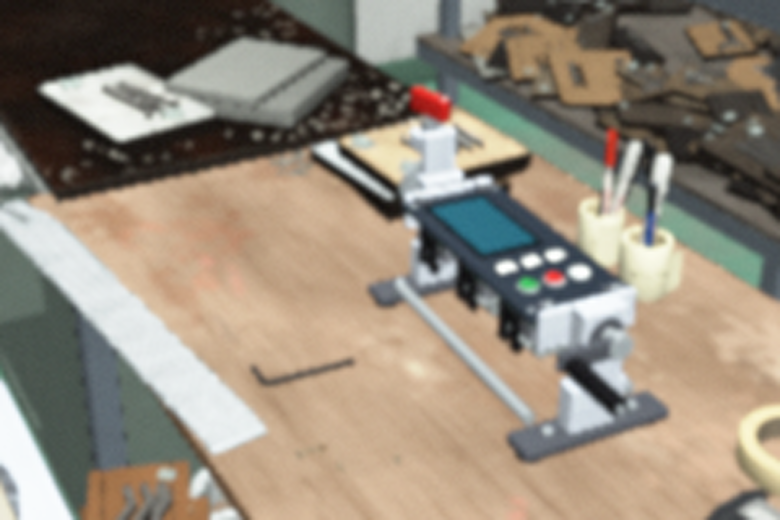

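```bash
python3 -c "
from bench import *
print(hand_in())"
```

```text
the job is handed in; nothing more can be done
None
```

The job is done and handed in at about 51 s. I cranked the panel back up and locked it, then clicked the two covers that were present into bay_1 and bay_2, leaving bay_3 open. After that I unlocked the panel, cranked it front up and locked it again.

**Last checks that passed**
- **Covers:** with the back up, both hoods measured level end to end within the depth noise of 1–2 mm, at the height of a clicked cover. The flange ends I could see sat below the catch tops. No third cover was visible on the bench at the start or at the end, and nothing had dropped from the panel after it was turned back.
- **Panel and lock:** the display is up and the crank is back at its start position against the stop. The red wing measures about 77–78° from the frame's x axis, which matches the locked position of 1.35.
- **Screwdriver:** it was not touched and lies where it was.

**What disagreed or went wrong**
- **Fingertip position:** the shut fingertips sat about 13–17 mm behind the reported TCP, not 17 mm ahead as `nose_length` suggests. My first crank grip therefore closed above the handle, and I corrected for the offset from then on.
- **First cover:** pressing it while still gripped jammed at 56 N on the wrist. I backed off, shifted 2 mm, released it and pressed it home from above at about 32 N. The second went home at about 25 N.
- **First knob release:** I commanded an unwanted further turn towards the lock stop as the fingers opened. The lock showed no harm afterwards.
- **Panel turned back:** the crank reached its stop with about 35 N on the wrist, which I relieved before letting go.

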